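Make up the class kit: cartons on the carrying board, corks in the tray

ROBOT

A 7-joint arm with a two-finger parallel gripper is mounted at the origin on the work surface. World frame = base frame: x ahead of the robot, y to its left, z up, the work surface at z = 0. Lengths are in m, angles in rad, forces in N, time in s.
With the tool pointing down it reaches from about 0.4 to 0.85 m from the base axis. Payload 10.4 kg.
Tool frame: the origin (TCP) lies midway between the tips of the shut fingers; the grasp point (between the pads) lies 19 mm behind it; z points along the fingers, y is the direction in which the jaws open and shut (so a half turn about z gives the same grasp; the last joint's range is limited). The gripper opens to 85 mm and grips with 20 to 120 N. Pads are 22 mm wide; open, the fingers measure 114 mm over their backs; the gripper's body (76 mm by 85 mm) begins 54 mm behind the grasp point. The pads swing forward as they close: fully open they stand 13 mm farther back than shut.
Start: joints at [1.15, 0.332, -0.065, 1.46, 0.022, 1.35, -0.088], TCP at [0.242, -0.576, 0.231] pointing down, gripper open.
Joint ranges: [-2.6, 2.6], [-0.5, 2.12], [-1.47, 1.34], [0.16, 2.42], [-1.27, 4.41], [0.06, 2.06], [-2.6, 2.6]. Speed limits (rad/s): [2.22, 2.22, 2.79, 2.79, 3.14, 3.14, 3.14].

INTERFACE

Orientations are given as a unit quaternion [x, y, z, w].
In Python, from workcell import manip, viewer gives the robot as it stands.
- The arm moves only by the tool move_arm, never from a script. Its argument "deltas" is a list of rows, each a list of 7 numbers: the shift along the tool's x, y, z in m, then the turn, a rotation vector about the tool's x, y, z in degrees, then the opening, from -1 (shut) to 1 (fully open). In form: [[dx, dy, dz, wx, wy, wz, gripper], ...]. A call has 1 to 10 rows; each row shifts and turns the commanded pose from where the row before left it, along the tool's axes as they then stand; what a row does not reach is not made up. A row lasts 1/8 s, in which the tool goes at most 62.5 mm and 10.7 degrees, less where a joint would pass 70% of its speed; a pose out of reach is approached as far as the arm can. A call with a gripper value outside its range is refused whole. The fingers move at their own pace and stop on an object; "force" is the grip in N (left out, the last holds). Time passes only in rows, so rows that do not move let the fingers close. It gives the time, the measured TCP pose, the force and the opening at its end, in the units of the state.
- manip.get_obs(): the state, without advancing time (a new reading comes with each control period).
- viewer.camera(name): name is "scene" or "top" or "wrist"; returns (picture, depth): 420x560x3 uint8, red, green, blue; 420x560 float32, m along the optical axis (not along the pixel's ray), 0 where there is no reading.
- viewer.calibration(name): a dict with "fx", "fy", "cx", "cy" (pixels), "R" (3x3) and "t" (3): a world point X has camera coordinates R X + t; the wrist camera has in their place "T_tool_cam" (4x4, takes a point from camera to tool coordinates, whose origin is the TCP and whose axes are the flange's). Camera axes: x right, y down, z forward; pixel columns grow to the right and rows downward; lengths in m; the calibration is good to about 2 mm. A picture is of the moment at which its call begins: read the wrist's pose just before it. calibration takes no time and is no camera call.
- manip.hand_in(): hands the job in, once; it reports no verdict.
The state is a dict: "clock": time; "joint_pos": joint angles; "joint_velocities": joint speeds; "tau": joint torques, N m; "position": TCP position; "ee_rot": TCP orientation; "ft_force": force on the tool from outside, world axes, zero at the start; "torque": the same for the moment, N m; "grip_width": opening from 0.0 (shut) to 1.0 (fully open).
Only numpy, scipy, OpenCV 4.12 (cv2) and the standard library are available. Lean on these libraries where they do the work, as an engineer would, in place of code of your own. Each camera call takes 0.05 s, during which the arm holds its last target.

TASK

Make up the kit for the next practical class. First take the brown carton out of the green tray, then swing the red lever right over to tip all the corks from the pot into that tray, and swing the lever back so that the pot stands upright again. Also stack every closed carton, brown and white, flat and squarely one on another in a single column on the blue outline of the plywood board, long sides along the outline's long sides, with the white carton on top, and leave the bottle, the plant and the tub of tweezers where they are.

Things in the scene. Friction and masses are not known exactly. Their poses are not given: they have to be found in the camera images.
- carton1_mid (a point): plain brown closed cardboard carton with black tape along the middle of its top, 80 x 56 x 40 mm (its x, y, z), about 160 g (varies). The point is at its centre, 20 mm above its underside; x along the 80 mm side, z up; may stand either way up. It starts lying flat on the floor of the green tray. Always present
- carton2_mid (a point): plain brown closed cardboard carton with black tape along the middle of its top, 80 x 56 x 40 mm (its x, y, z), about 160 g (varies). The point is at its centre, 20 mm above its underside; x along the 80 mm side, z up; may stand either way up. Starts flat on the table near the robot. May be absent (None)
- carton3_mid (a point): plain brown closed cardboard carton with black tape along the middle of its top, 80 x 56 x 40 mm (its x, y, z), about 160 g (varies). The point is at its centre, 20 mm above its underside; x along the 80 mm side, z up; may stand either way up. Starts flat on the table near the robot. May be absent (None)
- carton4_mid (a point): plain brown closed cardboard carton with black tape along the middle of its top, 80 x 56 x 40 mm (its x, y, z), about 160 g (varies). The point is at its centre, 20 mm above its underside; x along the 80 mm side, z up; may stand either way up. Starts flat on the table near the robot. May be absent (None)
- white_mid (a point): white closed carton with blue tape along the middle of its top, 80 x 56 x 40 mm (its x, y, z), about 160 g (varies); starts flat on the table near the robot, always present. The point is at its centre, 20 mm above its underside; x along the 80 mm side, z up
- board_top (a point): fixed plywood carrying board, 150 x 120 x 12 mm (x, y, z), with a blue outline 86 x 62 mm painted in the middle of its top. The point is at the centre of the outline on the board's top face (12 mm above the table); x along the long side of the outline, z up
- tray: fixed green catch tray on the table, open on top, outside 150 x 270 x 45 mm (x, y, z), walls and floor 4 mm. Origin under its centre, at table height; its +y end lies beneath the pot, carton1 lies towards its -y end
- stand_pivot (a point): the cradle's fixed pivot, 160 mm above the table, midway between two grey uprights (outer faces at x = +-96 mm, 34 mm deep, 176 mm high). x = pivot axis, roughly away from the robot; y away from the tray; z up; does not turn with the pot. The black pot between them, holding the corks, is 84 mm wide and 85 mm high, its underside 25 mm below the pivot when upright
- handle (a point): middle of the free part of the red handle bar on the lever: round, 16 mm thick, 70 mm long, parallel to the pivot axis, on the robot's side of the stand; fingers can close on it from above and it turns between them. Turns with the cradle. In the frame of stand_pivot it lies at x = -0.150, y = 0.110 sin(0.5-q), z = 0.110 cos(0.5-q) m, q = joint cradle; the lever is at x = -0.105
- cradle (a joint): tilt of pot and lever, rad: 0 = pot upright, lever leaning 0.5 rad away from the tray; grows as the lever swings over towards the tray (-y of stand_pivot) to the stop at 2.4, where the pot's mouth points steeply down over the tray. Moves with a few newtons at the handle (friction 0.12 N m) and stays where it is left
- cork1_mid (a point): round cork stopper, a cylinder 23 mm across and 26 mm long, 12 g; starts in the black pot. The point is at its centre. May be absent (None)
- cork2_mid (a point): round cork stopper, a cylinder 23 mm across and 26 mm long, 12 g; starts in the black pot. The point is at its centre. May be absent (None)
- cork3_mid (a point): round cork stopper, a cylinder 23 mm across and 26 mm long, 12 g; starts in the black pot. The point is at its centre. May be absent (None)
- cork4_mid (a point): round cork stopper, a cylinder 23 mm across and 26 mm long, 12 g; starts in the black pot. The point is at its centre. May be absent (None)
- bottle: bystander: clear reagent bottle with red cap, 60 mm across, 130 mm high; origin under its centre
- plant: bystander: green plant in a terracotta pot 100 mm across, 90 mm high, leaves to about 200 mm; origin under its centre
- tub: bystander: low clear tub with blue plastic tweezers, 100 x 140 x 40 mm; origin under its centre
There are look-alikes about, which are no part of the job. There is more than one size of the part that bears white_mid; the job needs the largest.

How it is judged:
By the outcome, as a careful person would: the job done as asked, in the order asked, and still so for the second after the job is handed in, with the robot touching nothing.
Of carton2, carton3, carton4 only 1 to 3 are there at a start; the rules pass over those that are not, and their reading is None.
Of cork1, cork2, cork3, cork4 only 2 to 4 are there at a start; the rules pass over those that are not, and their reading is None.
At some moment in a run one of carton2, carton3, carton4 may be knocked a few centimetres aside while the robot is not near it.
Once in a run the grip may slacken for a moment while it holds something.
It also fails if it takes over 210 s, if anything falls off the work surface, if the arm or the gripper's body presses on something with over 40 N, if the wrist force passes 120 N, or if a joint passes its speed limit or range.

## Working session

There is one attempt and no reset: what is moved stays moved. The work goes in short steps, Python scripts to look and compute and a tool call to move; the robot and the scene stay as the last step left them, time stands still between calls to the robot, and variables do not carry over. Pictures are saved under pics/ and viewed, and the job is handed in when it is done.

Besides the shell and the picture viewer there is one more tool, called as name([rows], argument=value, ...), one row to a line, values as JSON. move_arm: Moves the arm, as the interface text tells. Its arguments: {"type":"object","properties":{"deltas":{"type":"array"},"force":{"type":"number"}},"required":["deltas"]}

```bash
ls; mkdir -p pics
cat > h.py <<'E'
import numpy as np, cv2
from workcell import manip, viewer
from scipy.spatial.transform import Rotation as Ro
def save(n,img): cv2.imwrite(f'pics/{n}.png',cv2.cvtColor(img,cv2.COLOR_RGB2BGR))
def cam(n):
    o=manip.get_obs(); p,d=viewer.camera(n); c=viewer.calibration(n)
    if 'T_tool_cam' in c:
        T=np.eye(4);T[:3,:3]=Ro.from_quat(o['ee_rot']).as_matrix();T[:3,3]=o['position']
        W=T@np.array(c['T_tool_cam']);
    else:
        W=np.eye(4);R=np.array(c['R']);W[:3,:3]=R.T;W[:3,3]=-R.T@np.array(c['t'])
    return p,d,c,W
def ray(c,W,uv,z):
    uv=np.atleast_2d(uv).astype(float)
    r=np.c_[(uv[:,0]-c['cx'])/c['fx'],(uv[:,1]-c['cy'])/c['fy'],np.ones(len(uv))]@W[:3,:3].T
    s=(z-W[2,3])/r[:,2]
    return W[:3,3]+r*s[:,None]
def pts(d,c,W):
    v,u=np.indices(d.shape)
    P=np.stack([(u-c['cx'])/c['fx']*d,(v-c['cy'])/c['fy']*d,d],-1)
    return P@W[:3,:3].T+W[:3,3]
E
python3 - <<'E'
from h import *
o=manip.get_obs();print(o)
for n in('scene','top','wrist'):
    p,d,c,W=cam(n); save(n+'0',p); np.savez(f'{n}0.npz',p=p,d=d,W=W,c=np.array([c['fx'],c['fy'],c['cx'],c['cy']])); print(n,W.round(3))
E
```

```text
pics
{'clock': 0.0, 'joint_pos': array([ 1.15035517,  0.33287455, -0.06470502,  1.46092664,  0.02159378,
        1.34990865, -0.08848425]), 'joint_velocities': array([ 0.00137596, -0.00136829,  0.00099259, -0.00066787,  0.00138549,
        0.00126087,  0.00161602]), 'tau': array([-1.86951011e-04, -6.25452375e+01,  4.90501116e-02, -3.91601264e+01,
        1.61408808e-02,  9.87851643e-03,  2.02619566e-05]), 'position': array([ 0.24199849, -0.57584373,  0.23052128]), 'ee_rot': array([ 9.80276274e-01,  1.97630771e-01, -1.68903769e-04, -6.90610369e-04]), 'ft_force': array([-0.54353836, -0.66940231,  0.16449325]), 'torque': array([-0.04428774,  0.03802597,  0.03024352]), 'grip_width': 0.9995466453111528}
scene [[-0.03   0.657 -0.753  1.646]
 [ 1.     0.023 -0.02   0.035]
 [ 0.004 -0.753 -0.657  1.162]
 [ 0.     0.     0.     1.   ]]
top [[-0.005 -0.989  0.146  0.333]
 [-1.     0.009  0.028 -0.02 ]
 [-0.029 -0.146 -0.989  1.338]
 [ 0.     0.     0.     1.   ]]
wrist [[ 0.388 -0.883 -0.264  0.31 ]
 [-0.922 -0.372 -0.11  -0.549]
 [-0.001  0.286 -0.958  0.373]
 [ 0.     0.     0.     1.   ]]
```

View pics/scene0.png

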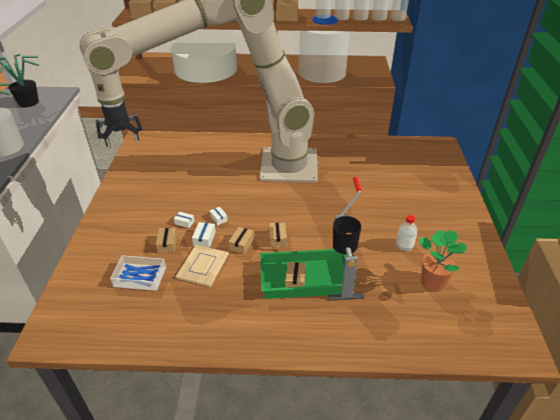

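View pics/top0.png

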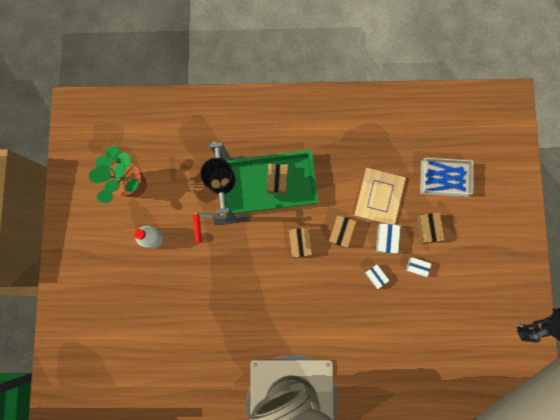

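View pics/wrist0.png

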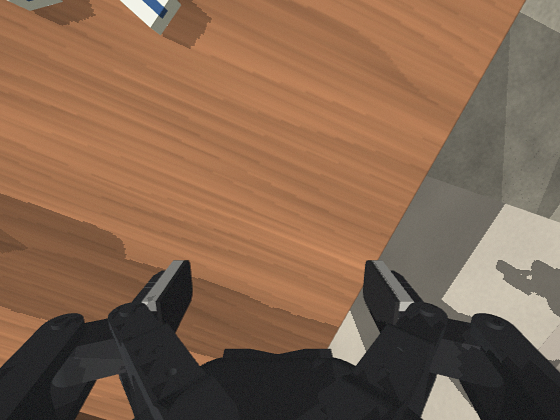

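Run:
```python
from h import *
z=np.load('top0.npz');p=z['p'];d=z['d'];W=z['W'];c=dict(zip(('fx','fy','cx','cy'),z['c']))
P=pts(d,c,W)
big=cv2.resize(p[130:300,180:500],None,fx=2.5,fy=2.5,interpolation=cv2.INTER_CUBIC);save('crop0',big)
H=P[...,2]
# connected blobs by height near 0.04
for lo,hi,nm in((.03,.052,'flat'),):
    m=((H>lo)&(H<hi)).astype(np.uint8); m=cv2.erode(m,np.ones((2,2)))
    n,l,s,ce=cv2.connectedComponentsWithStats(m)
    for i in range(1,n):
        if s[i,4]<60: continue
        Q=P[l==i]; r=cv2.minAreaRect((Q[:,:2]*1000).astype(np.float32))
        print(ce[i].round(),s[i,4],'h',np.median(Q[:,2]).round(4),'rect',np.round(r[0],1),np.round(r[1],1),round(r[2],1), p[l==i].mean(0).round())
m=((H>.15)&(H<.25)&(p[...,0]>150)&(p[...,1]<70)); print('red',m.sum(),np.median(P[m],0))
for uv in [(198,228),(218,150),(224,215),(218,176),(380,190),(360,180)]: print(uv,P[uv[1],uv[0]].round(3))
```

```text
[298. 181.] 346 h 0.045 rect [629.7  18.3] [158.8 179. ] 6.4 [ 35. 117.  52.]
[255. 159.] 157 h 0.0436 rect [694.9 104.6] [  8.9 159.4] 5.0 [25. 95. 42.]
[469. 174.] 66 h 0.0386 rect [ 640.5 -521.5] [108.2  41.4] 21.2 [159. 144. 119.]
[277. 178.] 480 h 0.0446 rect [636.1  37.6] [52.7 79.1] 86.0 [106.  84.  51.]
[432. 228.] 515 h 0.04 rect [ 485.7 -404. ] [77.4 56.1] 5.2 [142. 110.  67.]
[342. 232.] 495 h 0.0404 rect [ 477.  -149.5] [52.7 78.1] 70.6 [157. 122.  74.]
[389. 239.] 509 h 0.0398 rect [ 455.9 -281.3] [55.2 77.8] 82.8 [192. 203. 195.]
[300. 243.] 490 h 0.0402 rect [446.4 -27.5] [77.5 52.7] 6.6 [149. 116.  70.]
red 0 [nan nan nan]
(198, 228) [0.464 0.218 0.263]
(218, 150) [0.686 0.19  0.165]
(224, 215) [0.509 0.171 0.169]
(218, 176) [0.621 0.194 0.139]
(380, 190) [ 0.603 -0.267  0.01 ]
(360, 180) [ 0.636 -0.21   0.001]
  return _methods._mean(a, axis=axis, dtype=dtype,
  ret = um.true_divide(
```

View pics/crop0.png

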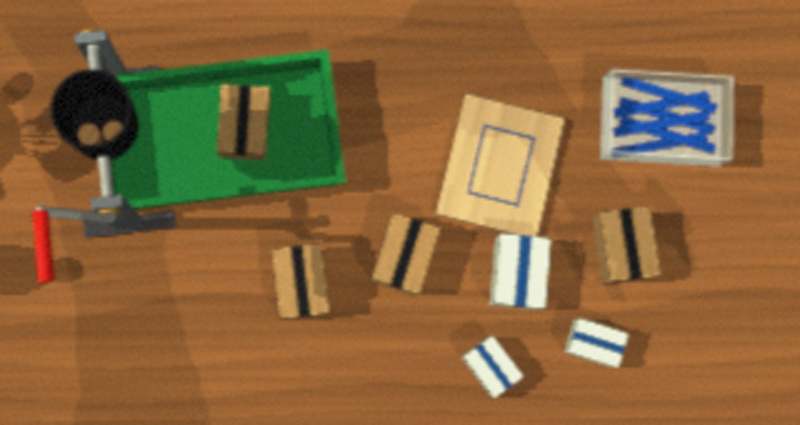

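```bash
cat >> h.py <<'E'
def rectpose(Q,):
    r=cv2.minAreaRect((Q[:,:2]*1000).astype(np.float32)); b=cv2.boxPoints(r)
    e1=b[1]-b[0];e2=b[2]-b[1]; e=e1 if np.hypot(*e1)>np.hypot(*e2) else e2
    a=np.degrees(np.arctan2(e[1],e[0])); a=(a+90)%180-90
    return np.round(r[0],1),np.round(sorted(r[1]),1),round(float(a),1)
def go(x,y,z,yaw=None):
    """print remaining delta in tool axes and yaw turn"""
    o=manip.get_obs(); R=Ro.from_quat(o['ee_rot']).as_matrix()
    dl=R.T@(np.array([x,y,z])-o['position']); cur=np.degrees(np.arctan2(R[1,0],R[0,0]))
    s=f"t={o['clock']:.2f} at {o['position'].round(4)} yaw {cur:.1f} tilt {np.degrees(np.arccos(-R[2,2])):.1f} tool delta {dl.round(4)}"
    if yaw is not None:
        dy=(cur-yaw+90)%180-90; s+=f" wz {dy:.1f}"
        psi=np.radians(yaw if abs(((cur-yaw)+180)%360-180)<=90 else yaw+180)
        Rn=np.array([[np.cos(psi),np.sin(psi),0],[np.sin(psi),-np.cos(psi),0],[0,0,-1]])
        s+=f" | delta in the turned axes {(Rn.T@(np.array([x,y,z])-o['position'])).round(4)} "
        s+=f"rotvec fix {np.degrees(Ro.from_matrix(R.T@Rn).as_rotvec()).round(2)}"
    s+=f" j {o['joint_pos'].round(2)} F {o['ft_force'].round(1)} grip {o['grip_width']:.3f}"
    print(s)
E
python3 - <<'E'
from h import *
z=np.load('top0.npz');p=z['p'];d=z['d'];W=z['W'];c=dict(zip(('fx','fy','cx','cy'),z['c']))
P=pts(d,c,W);H=P[...,2]
for u,v,hh in((277,178,.044),(432,228,.04),(342,232,.04),(389,239,.04),(300,243,.04)):
    m=((abs(H-hh)<.012)&(p[...,1]<1.6*p[...,0]+10)).astype(np.uint8)
    n,l,s,ce=cv2.connectedComponentsWithStats(m,connectivity=4)
    vv,uu=np.nonzero(l==l[v,u]); print((u,v),rectpose(ray(c,W,np.c_[uu,vv],hh)),'median h',np.median(H[l==l[v,u]]).round(4))
hsv=cv2.cvtColor(p,cv2.COLOR_RGB2HSV)
# outline
sub=p[165:225,350:410].astype(int)
print(sub[25,::3].tolist())
# board itself
m=np.zeros(H.shape,np.uint8); m[160:230,345:412]=((H>.006)&(H<.02))[160:230,345:412]
n,l,s,ce=cv2.connectedComponentsWithStats(m); k=1+np.argmax(s[1:,4]); vv,uu=np.nonzero(l==k)
print('board',rectpose(ray(c,W,np.c_[uu,vv],.012)))
m=np.zeros(H.shape,np.uint8); m[170:215,362:400]=((p[...,2].astype(int)-p[...,0])>-20)[170:215,362:400]
vv,uu=np.nonzero(m);print('outline',len(vv),rectpose(ray(c,W,np.c_[uu,vv],.012)))
# tray
g=(hsv[...,0]>45)&(hsv[...,0]<85)&(hsv[...,1]>120); g[:,:205]=0;g[:140]=0;g[230:]=0
m=g&(H>.04)&(H<.05); vv,uu=np.nonzero(m);print('tray rim',rectpose(ray(c,W,np.c_[uu,vv],.045)))
r=(hsv[...,0]<8)&(hsv[...,1]>180)&(hsv[...,2]>120); r[:,:180]=0;r[:,215:]=0
vv,uu=np.nonzero(r);print('handle',len(vv),rectpose(ray(c,W,np.c_[uu,vv],.26)),uu.min(),uu.max(),vv.min(),vv.max(), np.median(P[r],0))
E
```

```text
(277, 178) (array([636.3,  39.2]), array([56.2, 82.6]), -4.3) median h 0.0448
(432, 228) (array([ 487.1, -401.5]), array([60.2, 80.9]), 6.6) median h 0.0399
(342, 232) (array([ 478.4, -147.9]), array([55.9, 81.7]), -19.4) median h 0.0402
(389, 239) (array([575. ,  60.8]), array([1259.1, 1744.3]), 88.6) median h -0.0008
(300, 243) (array([447.7, -26.2]), array([55.8, 81.3]), 6.3) median h 0.0402
[[169, 107, 58], [173, 112, 60], [172, 112, 58], [159, 107, 56], [236, 203, 131], [230, 194, 127], [230, 196, 127], [162, 151, 132], [237, 208, 137], [222, 186, 120], [228, 193, 123], [230, 196, 126], [228, 194, 125], [233, 198, 127], [150, 139, 117], [212, 174, 114], [219, 181, 117], [223, 189, 125], [100, 64, 31], [148, 96, 50]]
board (array([ 585.1, -264.3]), array([121.7, 157. ]), -16.1)
outline 37 (array([ 585.8, -266.9]), array([58.9, 85.1]), -15.9)
tray rim (array([626.6,  54. ]), array([160.6, 251.2]), -83.7)
handle 191 (array([464.2, 221.9]), array([16.3, 69.8]), 6.7) 193 201 214 242 [0.46357107 0.22097073 0.26328118]
```

```bash
python3 -c "
from h import *
go(.636,.039,.23,-4.3)"
```

```text
t=0.15 at [ 0.242  -0.5759  0.2307] yaw 22.8 tilt 0.1 tool delta [ 0.6014 -0.4143  0.0011] wz 27.1 | delta in the turned axes [ 0.3467 -0.6428  0.0007] rotvec fix [-6.000e-02  1.000e-02  2.709e+01] j [ 1.15  0.33 -0.06  1.46  0.02  1.35 -0.09] F [-1.2  0.3  0.1] grip 0.996
```

move_arm([
  [0,0,0,0,0,9,1],
  [0,0,0,0,0,9,1],
  [0,0,0,0,0,9,1],
  [0.024,-0.044,0,0,0,0,1],
  [0.024,-0.044,0,0,0,0,1],
  [0.024,-0.044,0,0,0,0,1],
  [0.024,-0.044,0,0,0,0,1],
  [0.024,-0.044,0,0,0,0,1],
  [0.024,-0.044,0,0,0,0,1],
  [0.024,-0.044,0,0,0,0,1],
], force=40)

```text
clock: 1.4
position: [0.4329, -0.2798, 0.2313]
ee_rot: [0.999, -0.037, -0.0, 0.0]
ft_force: [-0.7, -0.6, 1.4]
grip_width: 0.999
```

```bash
python3 -c "
from h import *
go(.636,.039,.23,-4.3)"
```

```text
t=1.40 at [ 0.4329 -0.2798  0.2313] yaw -4.2 tilt 0.0 tool delta [ 0.1792 -0.3329  0.0012] wz 0.1 | delta in the turned axes [ 0.1787 -0.3332  0.0013] rotvec fix [0.01 0.   0.09] j [ 0.72  0.1  -0.25  1.74  0.03  1.3  -1.18] F [-0.7 -0.6  1.4] grip 0.999
```

move_arm([
  [0.0225,-0.042,0,0,0,0,1],
  [0.0225,-0.042,0,0,0,0,1],
  [0.0225,-0.042,0,0,0,0,1],
  [0.0225,-0.042,0,0,0,0,1],
  [0.0225,-0.042,0,0,0,0,1],
  [0.0225,-0.042,0,0,0,0,1],
  [0.0225,-0.042,0,0,0,0,1],
  [0.0215,-0.039,0,0,0,0,1],
  [0,0,0,0,0,0,1],
])

```text
clock: 2.52
position: [0.6356, 0.042, 0.2304]
ee_rot: [0.999, -0.034, -0.001, -0.001]
ft_force: [-0.7, 0.3, 0.2]
grip_width: 0.998
```

```bash
python3 -c "
from h import *
go(.636,.039,.23,-4.3)
p,d,c,W=cam('wrist');save('w1',p);np.savez('w1.npz',p=p,d=d,W=W,c=np.array([c['fx'],c['fy'],c['cx'],c['cy']]))
P=pts(d,c,W)
m=(abs(P[...,2]-.044)<.008)&(p[...,1]<1.6*p[...,0]+10)
n,l,s,ce=cv2.connectedComponentsWithStats(m.astype(np.uint8),connectivity=4)
for i in range(1,n):
  if s[i,4]>800: vv,uu=np.nonzero(l==i);print(ce[i],s[i],rectpose(ray(c,W,np.c_[uu,vv],np.median(P[l==i][:,2]))),np.median(P[l==i][:,2]))
"
```

```text
t=2.52 at [0.6356 0.042  0.2304] yaw -3.9 tilt 0.1 tool delta [0.0006 0.003  0.0004] wz 0.4 | delta in the turned axes [0.0006 0.003  0.0004] rotvec fix [-0.13  0.08  0.4 ] j [ 0.22  0.4  -0.48  1.41  0.18  1.38 -1.9 ] F [-0.7  0.3  0.2] grip 0.998
[282.21689635 186.46944278] [ 258  153   50   69 3338] (array([636.9,  35.5]), array([55.8, 79.9]), -4.2) 0.04371054207107497
[438.50327654 286.23591088] [ 414  265   52   49 1526] (array([ 489.6, -154.1]), array([58. , 59.5]), -18.5) 0.039925813357485906
[532.91919192 302.89503733] [ 505  276   55   56 2277] (array([ 457.9, -281.7]), array([59.7, 82.5]), -6.8) 0.04004792112953737
[339.29485396 320.824293  ] [ 315  293   48   56 2157] (array([448. , -29.6]), array([55.8, 83.7]), 6.2) 0.03986518478717532
```

View pics/w1.png

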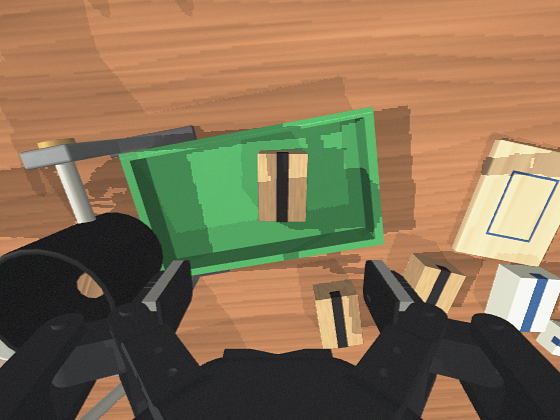

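move_arm([
  [0.001,0.005,0.05,0,0,0.3,1],
  [0,0,0.05,0,0,0,1],
  [0,0,0.05,0,0,0,1],
  [0,0,0.04,0,0,0,1],
  [0,0,0.02,0,0,0,1],
  [0,0,0.006,0,0,0,1],
  [0,0,0,0,0,0,1],
])

```text
clock: 3.45
position: [0.6366, 0.0324, 0.0165]
ee_rot: [0.999, -0.039, 0.001, 0.0]
ft_force: [-0.2, -0.3, -0.2]
grip_width: 1.003
```

```bash
python3 -c "
from h import *
go(.6365,.037,.014,-4.3)"
```

```text
t=3.45 at [0.6366 0.0324 0.0165] yaw -4.5 tilt 0.1 tool delta [-0.0005 -0.0046  0.0025] wz -0.2 | delta in the turned axes [-0.0005 -0.0046  0.0025] rotvec fix [-0.   -0.09 -0.23] j [ 0.21  0.59 -0.43  1.61  0.28  1.   -1.97] F [-0.2 -0.3 -0.2] grip 1.003
```

move_arm([
  [0,-0.004,0.002,0,0,0,1],
  [0,0,0,0,0,0,1],
  [0,0,0,0,0,0,-1],
  [0,0,0,0,0,0,-1],
  [0,0,0,0,0,0,-1],
  [0,0,0,0,0,0,-1],
  [0,0,0,0,0,0,-1],
  [0,0,0,0,0,0,-1],
], force=50)

```text
clock: 4.45
position: [0.6365, 0.0364, 0.0138]
ee_rot: [0.999, -0.039, 0.0, 0.0]
ft_force: [-1.4, 0.3, 5.7]
grip_width: 0.646
```

```bash
python3 -c "
from h import *
go(.5855,-.2655,.25,-16)
p,d,c,W=cam('wrist');save('w2',p)"
```

```text
t=4.45 at [0.6365 0.0364 0.0138] yaw -4.5 tilt 0.0 tool delta [-0.0269  0.305  -0.2362] wz 11.5 | delta in the turned axes [ 0.0342  0.3043 -0.2362] rotvec fix [ 0.   -0.04 11.49] j [ 0.2   0.6  -0.43  1.61  0.28  0.99 -1.97] F [-1.4  0.3  5.7] grip 0.646
```

View pics/w2.png

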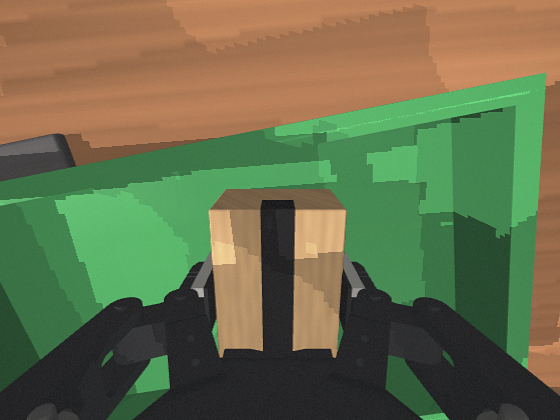

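move_arm([
  [0,0,-0.02,0,0,0,-1],
  [0,0,-0.04,0,0,0,-1],
  [0,0,-0.04,0,0,0,-1],
  [0,0,-0.04,0,0,0,-1],
  [0,0,0,0,0,6,-1],
  [0,0,0,0,0,5.5,-1],
  [0.006,0.05,0,0,0,0,-1],
  [0.006,0.05,0,0,0,0,-1],
  [0.006,0.05,0,0,0,0,-1],
  [0,0,0,0,0,0,-1],
], force=70)

```text
clock: 5.75
position: [0.611, -0.1186, 0.154]
ee_rot: [0.99, -0.143, -0.0, 0.001]
ft_force: [0.6, -0.1, -1.2]
grip_width: 0.644
```

```bash
python3 -c "
from h import *
go(.5855,-.2655,.15,-16)
p,d,c,W=cam('wrist');save('w3',p);np.savez('w3.npz',p=p,d=d,W=W,c=np.array([c['fx'],c['fy'],c['cx'],c['cy']]))"
```

```text
t=5.75 at [ 0.611  -0.1186  0.154 ] yaw -16.4 tilt 0.2 tool delta [0.0172 0.1481 0.0044] wz -0.4 | delta in the turned axes [0.016  0.1482 0.004 ] rotvec fix [ 0.15 -0.02 -0.45] j [ 0.41  0.4  -0.38  1.55  0.16  1.22 -1.85] F [ 0.6 -0.1 -1.2] grip 0.644
```

View pics/w3.png

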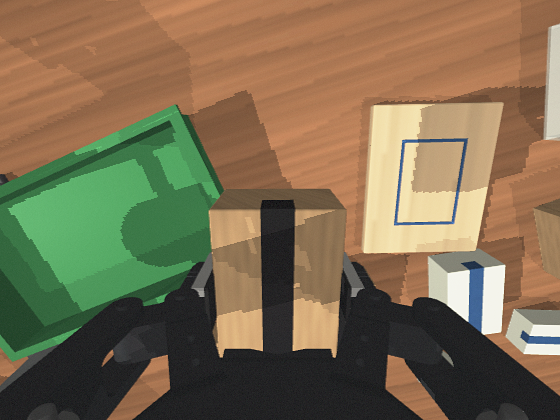

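Run:
```python
from h import *
z=np.load('w3.npz');p=z['p'].astype(int);d=z['d'];W=z['W'];c=dict(zip(('fx','fy','cx','cy'),z['c']))
m=(p[...,2]-p[...,0]>10); m[:130]=0;m[232:]=0;m[:,:388]=0;m[:,475:]=0
vv,uu=np.nonzero(m);Q=ray(c,W,np.c_[uu,vv],.012);print(len(vv),rectpose(Q))
b=cv2.boxPoints(cv2.minAreaRect(np.c_[uu,vv].astype(np.float32)));print(b)
P=pts(d,c,W);mm=np.zeros(m.shape,bool);mm[95:255,355:505]=True;mm&=(abs(P[...,2]-.012)<.005)&(p[...,0]>120)
n,l,s,ce=cv2.connectedComponentsWithStats(mm.astype(np.uint8));k=1+np.argmax(s[1:,4]);vv,uu=np.nonzero(l==k)
print('board',rectpose(ray(c,W,np.c_[uu,vv],.012)),np.median(P[l==k][:,2]))
T=np.array(viewer.calibration('wrist')['T_tool_cam'])
print('in hand far edge, tape', ray(c,T,[[209,209],[346,209],[261,209],[294,209]],-.030).round(4))
```

```text
772 (array([ 584.3, -268.6]), array([61.6, 85.9]), -15.3)
[[393.70773 223.97125]
 [402.7852  131.68378]
 [467.09738 138.00958]
 [458.01993 230.29706]]
board (array([ 585. , -267.4]), array([120.7, 148.9]), -15.3) 0.011776047120425959
in hand far edge, tape [[ 0.0407 -0.0264 -0.03  ]
 [ 0.0407  0.0284 -0.03  ]
 [ 0.0407 -0.0056 -0.03  ]
 [ 0.0407  0.0076 -0.03  ]]
```

```bash
python3 -c "
from h import *
go(.5845,-.2675,.15,-15.4)"
```

```text
t=5.80 at [ 0.6116 -0.115   0.154 ] yaw -16.2 tilt 0.0 tool delta [0.0167 0.154  0.0041] wz -0.8 | delta in the turned axes [0.0144 0.1542 0.004 ] rotvec fix [ 0.04 -0.01 -0.83] j [ 0.41  0.41 -0.38  1.55  0.16  1.22 -1.85] F [ 0.8  0.8 -0.9] grip 0.641
```

move_arm([
  [0,0,0,0,0,-0.8,-1],
  [0.004,0.04,0,0,0,0,-1],
  [0.004,0.05,0,0,0,0,-1],
  [0.004,0.04,0,0,0,0,-1],
  [0.0024,0.024,0,0,0,0,-1],
  [0,0,0,0,0,0,-1],
  [0,0,0,0,0,0,-1],
  [0,0,0,0,0,0,-1],
])

```text
clock: 6.8
position: [0.5863, -0.263, 0.1535]
ee_rot: [0.991, -0.131, 0.0, -0.0]
ft_force: [-0.1, -0.1, -1.6]
grip_width: 0.645
```

```bash
python3 -c "
from h import *
go(.5845,-.2675,.0215,-15.4)"
```

```text
t=6.80 at [ 0.5863 -0.263   0.1535] yaw -15.0 tilt 0.0 tool delta [-0.0006  0.005   0.132 ] wz 0.4 | delta in the turned axes [-0.0006  0.0049  0.132 ] rotvec fix [-0.04 -0.01  0.36] j [ 0.6   0.44 -0.32  1.5   0.14  1.23 -1.58] F [-0.1 -0.1 -1.6] grip 0.645
```

move_arm([
  [-0.0005,0.005,0.03,0,0,0.4,-1],
  [0,0,0.04,0,0,0,-1],
  [0,0,0.03,0,0,0,-1],
  [0,0,0.018,0,0,0,-1],
  [0,0,0,0,0,0,-1],
  [0,0,0,0,0,0,-1],
])

```text
clock: 7.55
position: [0.5848, -0.2698, 0.0368]
ee_rot: [0.991, -0.136, 0.001, 0.0]
ft_force: [0.3, -0.4, -1.9]
grip_width: 0.644
```

```bash
python3 -c "
from h import *
go(.5845,-.2675,.0215,-15.4)
p,d,c,W=cam('wrist');save('w4',p)"
```

```text
t=7.55 at [ 0.5848 -0.2698  0.0368] yaw -15.6 tilt 0.1 tool delta [-0.001  -0.0021  0.0153] wz -0.2 | delta in the turned axes [-0.0009 -0.0021  0.0153] rotvec fix [ 0.01 -0.12 -0.19] j [ 0.59  0.56 -0.3   1.59  0.19  1.02 -1.61] F [ 0.3 -0.4 -1.9] grip 0.644
```

View pics/w4.png

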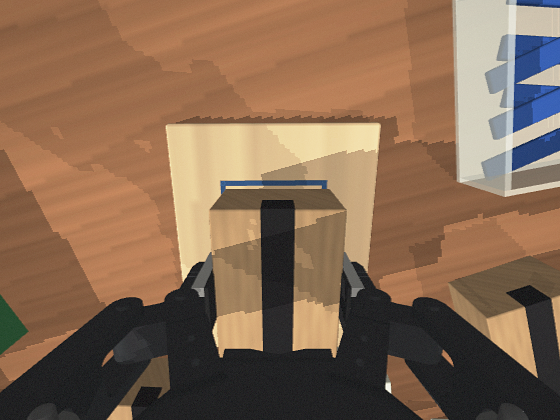

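```bash
python3 -c "
from h import *
c=viewer.calibration('wrist');T=np.array(c['T_tool_cam'])
print(ray(c,T,[[221,181],[328,181],[222,188],[326,189]],.0248).round(4))
print('board far corners',ray(c,T,[[166,125],[380,124]],.0248).round(4))
print('carton top',ray(c,T,[[209,209],[346,209]],-.030).round(4))
print('carton far bottom edge? top back')
"
```

```text
[[ 0.0415 -0.0316  0.0248]
 [ 0.0416  0.0304  0.0248]
 [ 0.0374 -0.0313  0.0248]
 [ 0.0368  0.0294  0.0248]]
board far corners [[ 0.0727 -0.0601  0.0248]
 [ 0.0732  0.0573  0.0248]]
carton top [[ 0.0407 -0.0264 -0.03  ]
 [ 0.0407  0.0284 -0.03  ]]
carton far bottom edge? top back
```

move_arm([
  [-0.002,-0.002,0.008,0,0,0,-1],
  [0,0,0.006,0,0,0,-1],
  [0,0,0,0,0,0,-1],
  [0,0,0,0,0,0,-1],
])

```text
clock: 8.1
position: [0.5826, -0.267, 0.0219]
ee_rot: [0.991, -0.136, 0.0, 0.0]
ft_force: [-2.8, 1.6, 5.6]
grip_width: 0.642
```

```bash
python3 -c "
from h import *
go(.5845,-.2675,.0215,-15.4)"
```

```text
t=8.10 at [ 0.5826 -0.267   0.0219] yaw -15.6 tilt 0.0 tool delta [ 0.002  -0.0001  0.0004] wz -0.2 | delta in the turned axes [ 0.002  -0.0001  0.0004] rotvec fix [ 0.   -0.01 -0.2 ] j [ 0.59  0.57 -0.3   1.61  0.19  0.99 -1.62] F [-2.8  1.6  5.6] grip 0.642
```

move_arm([
  [0,0,0,0,0,0,1],
  [0,0,0,0,0,0,1],
  [0,0,0,0,0,0,1],
  [0,0,-0.03,0,0,0,1],
  [0,0,-0.05,0,0,0,1],
  [0,0,-0.06,0,0,0,1],
  [0,0,-0.06,0,0,0,1],
  [0,0,-0.06,0,0,0,1],
  [0,0,0,0,0,0,1],
])

```text
clock: 9.22
position: [0.5844, -0.2678, 0.2872]
ee_rot: [0.991, -0.136, 0.004, 0.001]
ft_force: [0.0, -0.8, -0.5]
grip_width: 0.998
```

```bash
cat >> h.py <<'E'
def boxes(n,tag,hs=(.04,.052,.092,.132,.172,.212),tol=.012,col=True):
    p,d,c,W=cam(n); save(tag,p); P=pts(d,c,W)
    np.savez(tag+'.npz',p=p,d=d,W=W,c=np.array([c['fx'],c['fy'],c['cx'],c['cy']]))
    pi=p.astype(int)
    for hh in hs:
        m=(abs(P[...,2]-hh)<.006)&(pi[...,1]<1.25*pi[...,0]+12)
        k,l,s,ce=cv2.connectedComponentsWithStats(m.astype(np.uint8),connectivity=4)
        for i in range(1,k):
            if s[i,4]<150: continue
            q=P[l==i]; hz=np.median(q[:,2]); vv,uu=np.nonzero(l==i)
            r=rectpose(ray(c,W,np.c_[uu,vv],hz))
            if r[1][0]>35 and r[1][1]<105: print(n,hh,ce[i].round(),s[i,4],'z',hz.round(4),*r)
E
python3 -c "
from h import *
go(.464,.222,.30,6.5)
boxes('wrist','w5');boxes('top','t5',hs=(.04,.052))"
```

```text
t=9.22 at [ 0.5844 -0.2678  0.2872] yaw -15.6 tilt 0.5 tool delta [-0.2476 -0.4393 -0.0156] wz -22.1 | delta in the turned axes [-0.0642 -0.5002 -0.0128] rotvec fix [  0.17  -0.51 -22.12] j [ 0.6   0.36 -0.33  1.32  0.12  1.47 -1.56] F [ 0.  -0.8 -0.5] grip 0.998
wrist 0.04 [390. 220.] 2222 z 0.0398 [ 487.  -406.7] [56.9 83. ] 6.2
wrist 0.04 [221. 270.] 1915 z 0.0396 [ 478.4 -152.9] [55.9 82.6] -19.1
wrist 0.052 [277. 183.] 2554 z 0.0517 [ 583.  -268.4] [55.5 81.5] -14.5
top 0.04 [342. 231.] 530 z 0.04 [ 478.8 -148.1] [55.9 80.7] -19.3
top 0.04 [299. 242.] 532 z 0.0403 [447.8 -26.1] [55.8 80.9] 6.3
top 0.052 [382. 194.] 539 z 0.0519 [ 583.9 -264.3] [56.6 81.2] -15.6
```

View pics/w5.png

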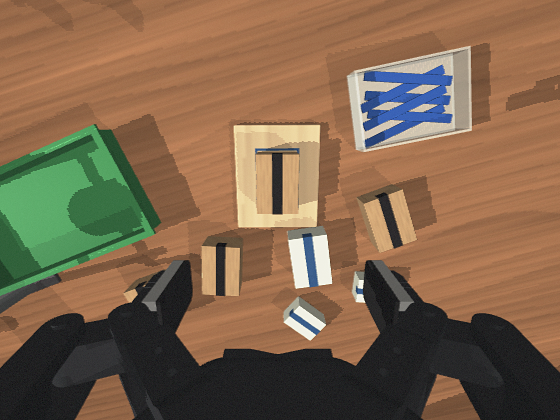

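move_arm([
  [0,0,-0.03,0,0,-7.4,1],
  [0,0,-0.03,0,0,-7.4,1],
  [0,0,0,0,0,-7.3,1],
  [-0.008,-0.0625,0,0,0,0,1],
  [-0.008,-0.06,0,0,0,0,1],
  [-0.008,-0.06,0,0,0,0,1],
  [-0.008,-0.06,0,0,0,0,1],
  [-0.008,-0.06,0,0,0,0,1],
  [-0.008,-0.06,0,0,0,0,1],
  [0,0,0,0,0,0,1],
])

```text
clock: 10.58
position: [0.492, 0.092, 0.3403]
ee_rot: [0.998, 0.061, -0.001, -0.0]
ft_force: [-0.3, -1.0, -0.4]
grip_width: 1.0
```

```bash
python3 -c "
from h import *
go(.461,.221,.34,6.5)
p,d,c,W=cam('wrist');save('w6',p);P=pts(d,c,W)
hsv=cv2.cvtColor(p,cv2.COLOR_RGB2HSV);r=((hsv[...,0]<6)|(hsv[...,0]>174))&(hsv[...,1]>190)&(hsv[...,2]>90)
n,l,s,ce=cv2.connectedComponentsWithStats(r.astype(np.uint8))
for i in range(1,n):
  if s[i,4]>200: vv,uu=np.nonzero(l==i);print(ce[i],s[i],np.median(P[l==i],0).round(4),rectpose(ray(c,W,np.c_[uu,vv],.2565)))
"
```

```text
t=10.57 at [0.492  0.092  0.3403] yaw 7.0 tilt 0.1 tool delta [-0.0151 -0.1318  0.0004] wz 0.5 | delta in the turned axes [-0.0162 -0.1317  0.0003] rotvec fix [-0.04  0.08  0.47] j [ 0.33  0.06 -0.63  1.57  0.03  1.53 -1.75] F [-0.3 -1.  -0.4] grip 1.000
```

View pics/w6.png

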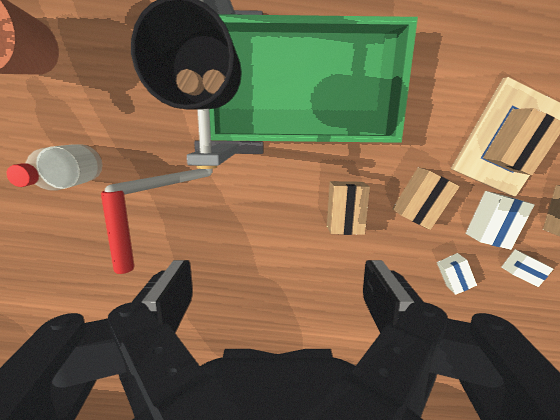

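```bash
python3 -c "
from h import *
p,d,c,W=cam('wrist');P=pts(d,c,W)
pi=p.astype(int);r=(pi[...,0]>90)&(pi[...,1]<50)&(pi[...,2]<60)
n,l,s,ce=cv2.connectedComponentsWithStats(r.astype(np.uint8))
for i in range(1,n):
  if s[i,4]>200:
    vv,uu=np.nonzero(l==i);print(ce[i],s[i],np.median(P[l==i],0).round(4),rectpose(ray(c,W,np.c_[uu,vv],.2565)))
go(.461,.221,.34,6.5)
"
```

```text
[120.22522523 233.65015015] [111 193  19  81 666] [0.4642 0.213  0.2598] (array([462.6, 214.7]), array([ 8.8, 71. ]), 4.8)
t=10.68 at [0.4935 0.0869 0.34  ] yaw 6.5 tilt 0.1 tool delta [-0.017  -0.1369  0.    ] wz 0.0 | delta in the turned axes [-0.0171 -0.1369  0.    ] rotvec fix [0.02 0.11 0.05] j [ 0.34  0.06 -0.62  1.57  0.03  1.53 -1.75] F [ 0.1 -0.7 -0.3] grip 1.002
```

move_arm([
  [-0.006,-0.045,0,0,0,0,1],
  [-0.006,-0.05,0,0,0,0,1],
  [-0.005,-0.035,0,0,0,0,1],
  [0,-0.005,0,0,0,0,1],
  [0,0,0,0,0,0,1],
  [0,0,0,0,0,0,1],
])

```text
clock: 11.42
position: [0.4625, 0.2174, 0.3409]
ee_rot: [0.998, 0.055, -0.0, 0.0]
ft_force: [0.3, -0.3, 0.1]
grip_width: 1.004
```

```bash
python3 -c "
from h import *
go(.461,.221,.34,6.5)
p,d,c,W=cam('wrist');save('w7',p);P=pts(d,c,W);np.savez('w7.npz',p=p,d=d)
pi=p.astype(int);r=(pi[...,0]>70)&(pi[...,1]<.4*pi[...,0])&(pi[...,2]<.4*pi[...,0])
n,l,s,ce=cv2.connectedComponentsWithStats(r.astype(np.uint8))
for i in range(1,n):
  if s[i,4]>200:
    vv,uu=np.nonzero(l==i);print(ce[i],s[i],np.median(P[l==i],0).round(4),rectpose(ray(c,W,np.c_[uu,vv],.2565)))
"
```

```text
t=11.43 at [0.4625 0.2174 0.3409] yaw 6.3 tilt 0.0 tool delta [-0.0011 -0.0037  0.0009] wz -0.2 | delta in the turned axes [-0.0011 -0.0037  0.0009] rotvec fix [ 0.03  0.04 -0.17] j [ 0.17  0.1  -0.75  1.54  0.07  1.53 -2.04] F [ 0.3 -0.3  0.1] grip 1.004
[123.2122449  165.11020408] [110 154  27  24 490] [0.4666 0.4035 0.1293] (array([491.3, 339. ]), array([16.8, 20.4]), -70.0)
[272.36759922 214.56213403] [ 263  173   20   85 1537] [0.4667 0.2203 0.2629] (array([462.2, 220.1]), array([15.1, 71.8]), 5.8)
```

View pics/w7.png

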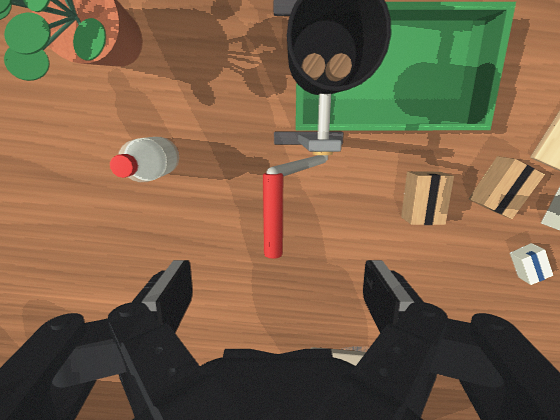

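move_arm([
  [-0.004,-0.003,0.03,0,0,0.2,1],
  [0,0,0.04,0,0,0,1],
  [0,0,0.025,0,0,0,1],
  [0,0,0.008,0,0,0,1],
  [0,0,0,0,0,0,1],
  [0,0,0,0,0,0,-1],
  [0,0,0,0,0,0,-1],
  [0,0,0,0,0,0,-1],
  [0,0,0,0,0,0,-1],
  [0,0,0,0,0,0,-1],
], force=25)

```text
clock: 12.72
position: [0.4576, 0.2207, 0.2386]
ee_rot: [0.999, 0.054, 0.0, 0.001]
ft_force: [-1.7, -5.2, 4.7]
grip_width: 0.181
```

move_arm([
  [0,0,0,0,0,0,-1],
  [0,0,0,0,0,0,-1],
  [0,0,0,0,0,0,-1],
])

```text
clock: 13.1
position: [0.4576, 0.2206, 0.2386]
ee_rot: [0.999, 0.054, 0.0, 0.001]
ft_force: [-1.2, -4.9, 4.1]
grip_width: 0.18
```

```bash
python3 -c "
from h import *
go(.458,.221,.2375,6.5)
p,d,c,W=cam('wrist');save('w8',p)
"
```

```text
t=13.10 at [0.4576 0.2206 0.2386] yaw 6.2 tilt 0.1 tool delta [ 0.0004 -0.0003  0.0011] wz -0.3 | delta in the turned axes [ 0.0004 -0.0003  0.0011] rotvec fix [ 0.1   0.01 -0.27] j [ 0.16  0.13 -0.75  1.72  0.09  1.33 -2.07] F [-1.2 -4.9  4.1] grip 0.180
```

View pics/w8.png

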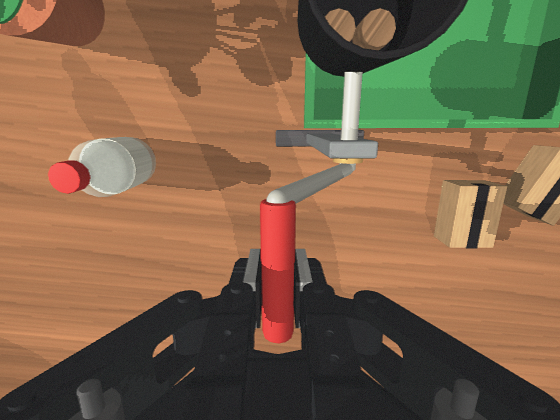

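```bash
python3 -c "
import numpy as np
t=.5-np.linspace(0,2.4,17);y=.11*np.sin(t);z=.11*np.cos(t)
print(np.c_[-np.diff(y),-np.diff(z)].round(4).tolist())"
```

```text
[[0.015, -0.0068], [0.0159, -0.0045], [0.0164, -0.0021], [0.0165, 0.0004], [0.0162, 0.0029], [0.0156, 0.0053], [0.0147, 0.0075], [0.0134, 0.0096], [0.0118, 0.0115], [0.0099, 0.0132], [0.0078, 0.0145], [0.0056, 0.0155], [0.0032, 0.0162], [0.0008, 0.0165], [-0.0017, 0.0164], [-0.0041, 0.016]]
```

move_arm([
  [0,0.015,-0.0068,0,0,0,-1],
  [0,0.0159,-0.0045,0,0,0,-1],
  [0,0.0164,-0.0021,0,0,0,-1],
  [0,0.0165,0.0004,0,0,0,-1],
  [0,0.0162,0.0029,0,0,0,-1],
  [0,0,0,0,0,0,-1],
])

```text
clock: 13.9
position: [0.4667, 0.1405, 0.2486]
ee_rot: [0.999, 0.054, 0.0, 0.001]
ft_force: [-1.7, -0.8, 6.9]
grip_width: 0.175
```

```bash
cat >> h.py <<'E'
def lev(px=.6185,py=.185,yaw=6.5):
    o=manip.get_obs();a=np.radians(yaw);d=o['position']-[px,py,.16]
    x=np.cos(a)*d[0]+np.sin(a)*d[1];y=-np.sin(a)*d[0]+np.cos(a)*d[1];z=d[2]+.019
    th=np.arctan2(y,z);print('t',o['clock'],'local',round(x,4),round(y,4),round(z,4),'r',np.hypot(y,z).round(4),'q',round(.5-th,3),'F',o['ft_force'].round(1),'grip',o['grip_width'].round(3),o['position'].round(4))
E
python3 -c "
from h import *
lev();go(0,0,0,6.5)"
```

```text
Traceback (most recent call last):
  File "h.py", line 55, in lev
    th=np.arctan2(y,z);print('t',o['clock'],'local',round(x,4),round(y,4),round(z,4),'r',np.hypot(y,z).round(4),'q',round(.5-th,3),'F',o['ft_force'].round(1),'grip',o['grip_width'].round(3),o['position'].round(4))
                                                                                                                                                                     ^^^^^^^^^^^^^^^^^^^^^
AttributeError: 'float' object has no attribute 'round'
```

```bash
sed -i "s/o\['grip_width'\].round(3)/round(float(o['grip_width']),3)/" h.py
python3 -c "
from h import *
lev()"
```

```text
t 13.9 local -0.1559 -0.027 0.1076 r 0.111 q 0.746 F [-1.7 -0.8  6.9] grip 0.175 [0.4667 0.1405 0.2486]
```

move_arm([
  [0,0.0156,0.0053,0,0,0,-1],
  [0,0.0147,0.0075,0,0,0,-1],
  [0,0.0134,0.0096,0,0,0,-1],
  [0,0.0118,0.0115,0,0,0,-1],
  [0,0.0099,0.0132,0,0,0,-1],
  [0,0,0,0,0,0,-1],
])

```text
clock: 14.65
position: [0.4735, 0.0758, 0.1997]
ee_rot: [0.999, 0.054, -0.0, 0.0]
ft_force: [4.2, 1.2, -0.8]
grip_width: 0.171
```

```bash
python3 -c "
from h import *
lev();p,d,c,W=cam('scene');save('s9',p[150:320,220:480])"
```

```text
t 14.65 local -0.1565 -0.092 0.0587 r 0.1092 q 1.503 F [ 4.2  1.2 -0.8] grip 0.171 [0.4735 0.0758 0.1997]
```

View pics/s9.png

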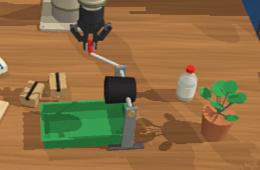

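move_arm([
  [0,0.0078,0.0145,0,0,0,-1],
  [0,0.0056,0.0155,0,0,0,-1],
  [0,0.0032,0.0162,0,0,0,-1],
  [0,0.0008,0.0165,0,0,0,-1],
  [0,-0.0017,0.0164,0,0,0,-1],
  [0,0,0,0,0,0,-1],
])

```text
clock: 15.45
position: [0.475, 0.0599, 0.1202]
ee_rot: [0.999, 0.054, -0.0, 0.001]
ft_force: [5.1, -7.3, -2.1]
grip_width: 0.178
```

```bash
python3 -c "
from h import *
lev()"
```

```text
t 15.45 local -0.1567 -0.108 -0.0208 r 0.11 q 2.261 F [ 5.1 -7.3 -2.1] grip 0.178 [0.475  0.0599 0.1202]
```

move_arm([
  [0,-0.0041,0.016,0,0,0,-1],
  [0,-0.002,0.004,0,0,0,-1],
  [0,0,0,0,0,0,-1],
  [0,0,0,0,0,0,-1],
  [0,0,0,0,0,0,-1],
  [0,0,0,0,0,0,-1],
])

```text
clock: 16.2
position: [0.4746, 0.0642, 0.1007]
ee_rot: [0.999, 0.054, -0.0, 0.002]
ft_force: [7.0, -13.6, -4.8]
grip_width: 0.17
```

```bash
python3 -c "
from h import *
lev();p,d,c,W=cam('scene');save('s10',cv2.resize(p[150:320,220:480],None,fx=3,fy=3));p,d,c,W=cam('wrist');save('w10',p);p,d,c,W=cam('top');save('t10',cv2.resize(p[130:260,180:340],None,fx=4,fy=4))"
```

```text
t 16.2 local -0.1567 -0.1038 -0.0403 r 0.1113 q 2.441 F [  7.  -13.6  -4.8] grip 0.17 [0.4746 0.0642 0.1007]
```

View pics/s10.png

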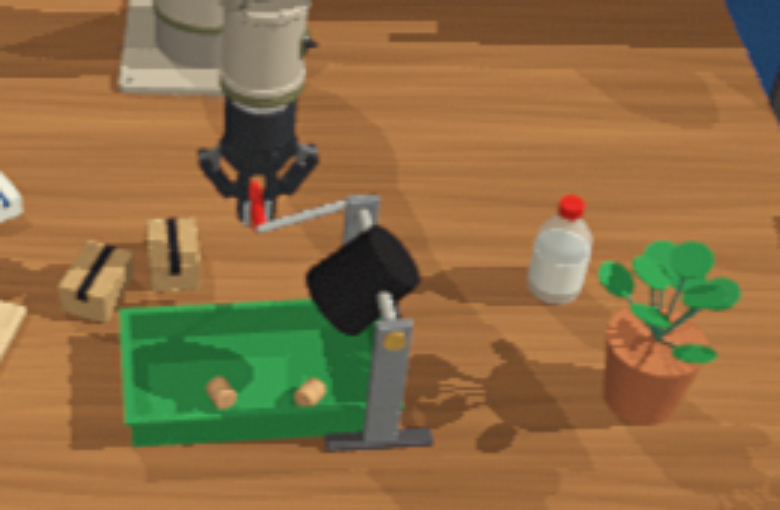

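View pics/w10.png

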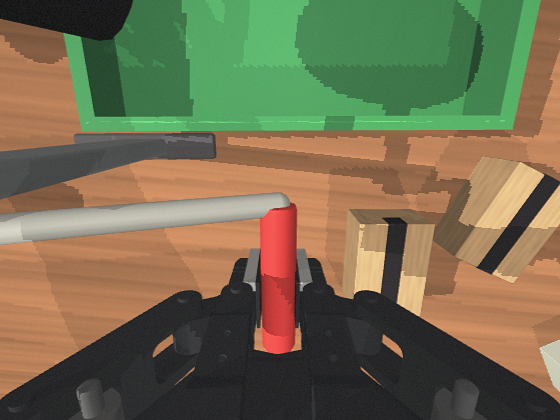

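View pics/t10.png

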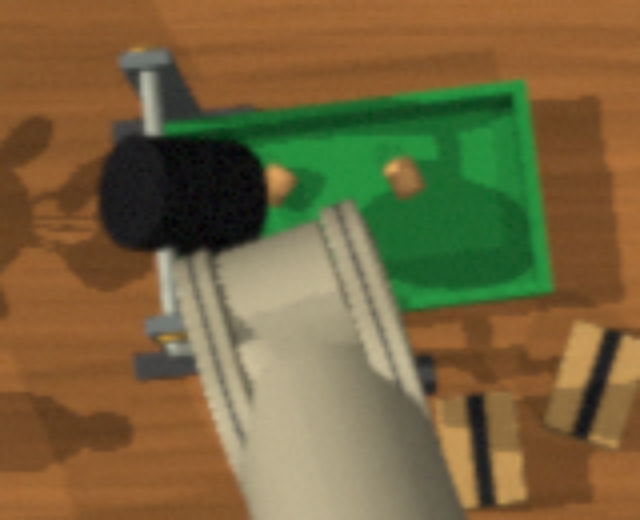

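move_arm([
  [0,0,0,0,0,0,-1],
  [0,0,0,0,0,0,-1],
  [0,0,0,0,0,0,-1],
  [0,0,0,0,0,0,-1],
])

```text
clock: 16.85
position: [0.4746, 0.0642, 0.1007]
ee_rot: [0.999, 0.054, -0.0, 0.002]
ft_force: [6.7, -13.8, -4.0]
grip_width: 0.174
```

move_arm([
  [0,0.002,-0.004,0,0,0,-1],
  [0,0.0041,-0.016,0,0,0,-1],
  [0,0.0017,-0.0164,0,0,0,-1],
  [0,-0.0008,-0.0165,0,0,0,-1],
  [0,-0.0032,-0.0162,0,0,0,-1],
  [0,-0.0056,-0.0155,0,0,0,-1],
  [0,-0.0078,-0.0145,0,0,0,-1],
  [0,0,0,0,0,0,-1],
])

```text
clock: 17.85
position: [0.4733, 0.077, 0.2016]
ee_rot: [0.998, 0.055, 0.0, 0.001]
ft_force: [1.5, -4.5, 2.3]
grip_width: 0.173
```

```bash
python3 -c "
from h import *
lev()"
```

```text
t 17.85 local -0.1565 -0.0908 0.0606 r 0.1092 q 1.482 F [ 1.5 -4.5  2.3] grip 0.173 [0.4733 0.077  0.2016]
```

move_arm([
  [0,-0.0099,-0.0132,0,0,0,-1],
  [0,-0.0118,-0.0115,0,0,0,-1],
  [0,-0.0134,-0.0096,0,0,0,-1],
  [0,-0.0147,-0.0075,0,0,0,-1],
  [0,-0.0156,-0.0053,0,0,0,-1],
  [0,-0.0162,-0.0029,0,0,0,-1],
  [0,0,0,0,0,0,-1],
])

```text
clock: 18.73
position: [0.4644, 0.1597, 0.2519]
ee_rot: [0.998, 0.056, 0.001, 0.0]
ft_force: [-1.5, -1.5, 9.0]
grip_width: 0.174
```

```bash
python3 -c "
from h import *
lev()"
```

```text
t 18.725 local -0.156 -0.0076 0.1109 r 0.1112 q 0.569 F [-1.5 -1.5  9. ] grip 0.174 [0.4644 0.1597 0.2519]
```

move_arm([
  [0,-0.0165,-0.0004,0,0,0,-1],
  [0,-0.0164,0.0021,0,0,0,-1],
  [0,-0.0159,0.0045,0,0,0,-1],
  [0,-0.015,0.0068,0,0,0,-1],
  [0,0,0,0,0,0,-1],
  [0,0,0,0,0,0,-1],
  [0,0,0,0,0,0,-1],
])

```text
clock: 19.6
position: [0.4577, 0.2207, 0.2379]
ee_rot: [0.999, 0.054, -0.0, 0.001]
ft_force: [3.2, -5.5, 2.6]
grip_width: 0.173
```

```bash
python3 -c "
from h import *
lev()"
```

```text
t 19.6 local -0.1557 0.0537 0.0969 r 0.1108 q -0.006 F [ 3.2 -5.5  2.6] grip 0.173 [0.4577 0.2207 0.2379]
```

move_arm([
  [0,0,0,0,0,0,1],
  [0,0,0,0,0,0,1],
  [0,0,0,0,0,0,1],
  [0,0,0,0,0,0,1],
  [0,0,-0.03,0,0,0,1],
  [0,0,-0.05,0,0,0,1],
  [0,0,-0.03,0,0,0,1],
  [0,0,0,0,0,0,1],
  [0,0,0,0,0,0,1],
])

```text
clock: 20.72
position: [0.4572, 0.2217, 0.3475]
ee_rot: [0.998, 0.055, -0.0, 0.0]
ft_force: [-0.0, 0.7, -0.4]
grip_width: 1.002
```

```bash
python3 -c "
from h import *
p,d,c,W=cam('wrist');save('w11',p);P=pts(d,c,W)
pi=p.astype(int);r=(pi[...,0]>70)&(pi[...,1]<.4*pi[...,0])&(pi[...,2]<.4*pi[...,0])
n,l,s,ce=cv2.connectedComponentsWithStats(r.astype(np.uint8))
for i in range(1,n):
  if s[i,4]>200:
    vv,uu=np.nonzero(l==i);print(ce[i],s[i],np.median(P[l==i],0).round(4),rectpose(ray(c,W,np.c_[uu,vv],.2565)))
boxes('top','t11',hs=(.04,.052))
go(.4478,-.027,.2,6.3)
p=np.load('t11.npz')['p'];save('t11c',cv2.resize(p[130:300,180:480],None,fx=2.5,fy=2.5))
"
```

```text
[129.27467811 160.64377682] [117 150  26  23 466] [0.4664 0.4038 0.1293] (array([489. , 341.9]), array([17. , 20.2]), -66.0)
[278.46919431 207.07515234] [ 269  166   19   84 1477] [0.4658 0.2204 0.263 ] (array([461.9, 220.2]), array([14.8, 72. ]), 6.9)
top 0.04 [328. 226.] 529 z 0.0402 [ 494.5 -110.1] [55.4 80.1] -19.2
top 0.04 [431. 227.] 548 z 0.0399 [ 487.3 -402.8] [57.2 80.8] 6.2
top 0.04 [299. 242.] 533 z 0.0402 [447.7 -26.2] [55.8 81.2] 6.3
top 0.052 [382. 194.] 535 z 0.0522 [ 583.5 -264.4] [56.6 81.9] -15.0
t=20.82 at [0.4571 0.2215 0.3472] yaw 6.3 tilt 0.1 tool delta [-0.0362  0.2459  0.1474] wz -0.0 | delta in the turned axes [-0.0365  0.246   0.1472] rotvec fix [ 0.03  0.09 -0.01] j [ 0.17  0.09 -0.76  1.53  0.06  1.55 -2.04] F [-0.5 -0.9 -0.3] grip 0.999
```

View pics/w11.png

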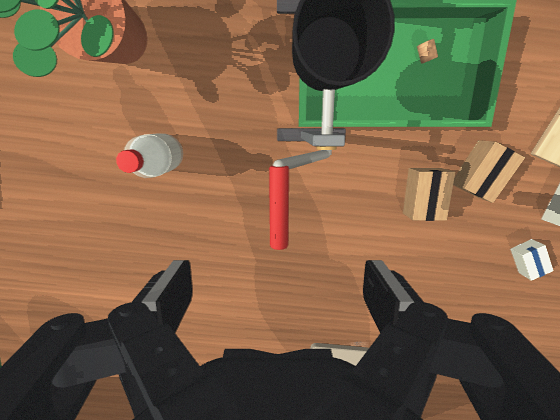

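View pics/t11c.png

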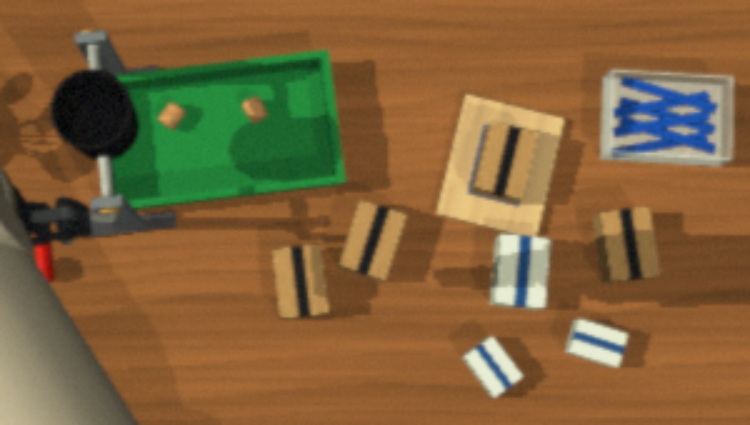

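```bash
python3 -c "
from h import *
go(.4945,-.113,.23,-19.2)"
```

```text
t=20.82 at [0.4571 0.2215 0.3472] yaw 6.3 tilt 0.1 tool delta [0.0007 0.3365 0.1174] wz 25.5 | delta in the turned axes [0.1454 0.3036 0.1172] rotvec fix [ 0.05  0.08 25.49] j [ 0.17  0.09 -0.76  1.53  0.06  1.55 -2.04] F [-0.5 -0.9 -0.3] grip 0.999
```

move_arm([
  [0,0.04,0,0,0,0,1],
  [0,0.055,0,0,0,0,1],
  [0,0.055,0,0,0,0,1],
  [0,0.055,0.02,0,0,0,1],
  [0,0.055,0.02,0,0,0,1],
  [0,0.05,0.03,0,0,0,1],
  [0,0.0265,0.04,0,0,9,1],
  [0,0,0,0,0,9,1],
  [0,0,0,0,0,7.5,1],
  [0,0,0,0,0,0,1],
])

```text
clock: 22.08
position: [0.4939, -0.1127, 0.2375]
ee_rot: [0.986, -0.166, -0.001, -0.0]
ft_force: [-0.1, -0.4, 0.2]
grip_width: 0.999
```

```bash
python3 -c "
from h import *
boxes('wrist','w12')
go(.4945,-.113,.23,-19.2)"
```

```text
wrist 0.04 [529. 106.] 4141 z 0.0399 [ 486.5 -404.9] [59.9 82. ] 5.8
wrist 0.04 [277. 186.] 3117 z 0.0397 [ 493.7 -114. ] [55.8 81. ] -19.1
wrist 0.04 [227. 242.] 2704 z 0.0396 [447.3 -31. ] [57.5 81.9] 6.2
wrist 0.052 [392.  58.] 4910 z 0.0518 [ 582.9 -267.3] [57.4 81. ] -15.5
t=22.12 at [ 0.494  -0.1126  0.2377] yaw -19.0 tilt 0.1 tool delta [0.0006 0.0002 0.0077] wz 0.2 | delta in the turned axes [0.0006 0.0002 0.0077] rotvec fix [0.01 0.06 0.17] j [ 0.53  0.09 -0.42  1.74  0.04  1.32 -1.8 ] F [-0.6 -0.  -0.1] grip 1.000
```

View pics/w12.png

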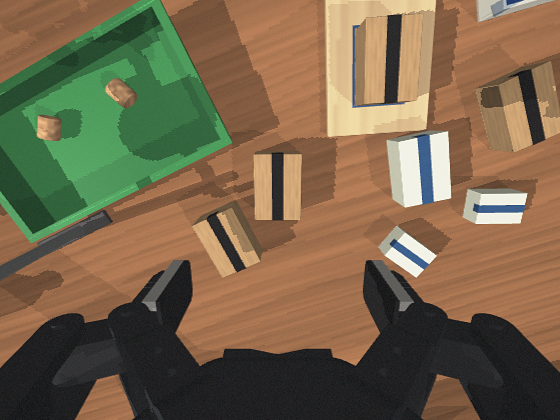

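move_arm([
  [0,0,0.05,0,0,0,0.8],
  [0,0,0.05,0,0,0,0.8],
  [0,0,0.05,0,0,0,0.8],
  [0,0,0.045,0,0,0,0.8],
  [0,0,0.022,0,0,0,0.8],
  [0,0,0.009,0,0,0,0.8],
  [0,0,0,0,0,0,0.8],
  [0,0,0,0,0,0,0.8],
], force=60)

```text
clock: 23.12
position: [0.4951, -0.1129, 0.0134]
ee_rot: [0.986, -0.167, 0.001, 0.0]
ft_force: [-0.2, 0.6, 0.6]
grip_width: 0.899
```

```bash
python3 -c "
from h import *
go(.4938,-.1135,.01,-19.2)"
```

```text
t=23.12 at [ 0.4951 -0.1129  0.0134] yaw -19.2 tilt 0.1 tool delta [-0.001   0.001   0.0034] wz 0.0 | delta in the turned axes [-0.001   0.001   0.0034] rotvec fix [-0.   -0.1   0.02] j [ 0.49  0.35 -0.4   1.97  0.18  0.86 -1.91] F [-0.2  0.6  0.6] grip 0.899
```

move_arm([
  [-0.001,0.001,0.003,0,0,0,0.8],
  [0,0,0,0,0,0,0.8],
  [0,0,0,0,0,0,-1],
  [0,0,0,0,0,0,-1],
  [0,0,0,0,0,0,-1],
  [0,0,0,0,0,0,-1],
  [0,0,0,0,0,0,-1],
])

```text
clock: 24.0
position: [0.4934, -0.1134, 0.0098]
ee_rot: [0.986, -0.167, 0.0, 0.0]
ft_force: [-0.8, -0.0, 6.0]
grip_width: 0.644
```

```bash
python3 -c "
from h import *
go(.583,-.268,.14,-15.5);cam('wrist')"
```

```text
t=24.00 at [ 0.4934 -0.1134  0.0098] yaw -19.2 tilt 0.0 tool delta [ 0.1356  0.1166 -0.1301] wz -3.7 | delta in the turned axes [ 0.1277  0.1251 -0.1302] rotvec fix [ 0.   -0.05 -3.7 ] j [ 0.49  0.35 -0.4   1.97  0.18  0.85 -1.91] F [-0.8 -0.   6. ] grip 0.644
```

move_arm([
  [0,0,-0.02,0,0,0,-1],
  [0,0,-0.04,0,0,0,-1],
  [0,0,-0.04,0,0,0,-1],
  [0,0,-0.02,0,0,-3.7,-1],
  [0.03,0.03,0,0,0,0,-1],
  [0.036,0.036,0,0,0,0,-1],
  [0.036,0.034,0,0,0,0,-1],
  [0.0255,0.025,0,0,0,0,-1],
  [0,0,0,0,0,0,-1],
  [0,0,0,0,0,0,-1],
], force=70)

```text
clock: 25.3
position: [0.5822, -0.267, 0.1287]
ee_rot: [0.991, -0.135, -0.001, -0.0]
ft_force: [-0.2, 0.9, -1.7]
grip_width: 0.64
```

```bash
python3 -c "
from h import *
cam('wrist')
go(.583,-.268,.085,-15.5)
p,d,c,W=cam('wrist');save('w13',p)
go(.583,-.268,.085,-15.5)"
```

```text
t=25.35 at [ 0.5822 -0.2667  0.129 ] yaw -15.4 tilt 0.1 tool delta [0.0011 0.0011 0.044 ] wz 0.1 | delta in the turned axes [0.0011 0.0011 0.044 ] rotvec fix [-0.03  0.04  0.06] j [ 0.61  0.46 -0.33  1.53  0.16  1.18 -1.59] F [ 0.1  0.1 -2.1] grip 0.643
t=25.40 at [ 0.5823 -0.2666  0.1293] yaw -15.4 tilt 0.0 tool delta [0.0011 0.0012 0.0443] wz 0.1 | delta in the turned axes [0.001  0.0011 0.0443] rotvec fix [-0.02  0.02  0.07] j [ 0.61  0.46 -0.33  1.53  0.16  1.18 -1.59] F [ 0.4 -0.4 -1.6] grip 0.642
```

View pics/w13.png

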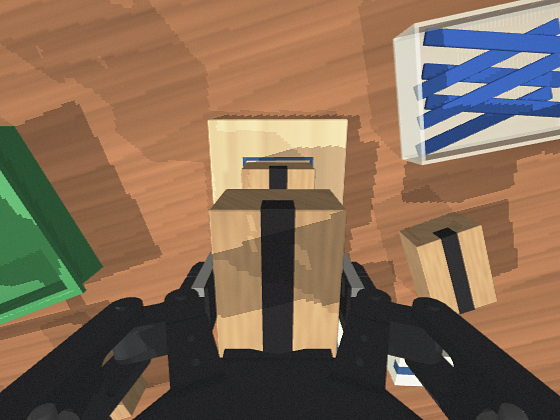

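```bash
python3 -c "
from h import *
p=cv2.imread('pics/w13.png');save('c13',cv2.resize(p[140:220,200:360],None,fx=5,fy=5)[...,::-1])
c=viewer.calibration('wrist');T=np.array(c['T_tool_cam'])
print(ray(c,T,[[242,168],[314,168]],.0772).round(4),ray(c,T,[[242,158],[314,158]],.117).round(4))
"
```

```text
[[ 0.0414 -0.0255  0.0772]
 [ 0.0414  0.0286  0.0772]] [[ 0.0444 -0.0299  0.117 ]
 [ 0.0444  0.0333  0.117 ]]
```

View pics/c13.png

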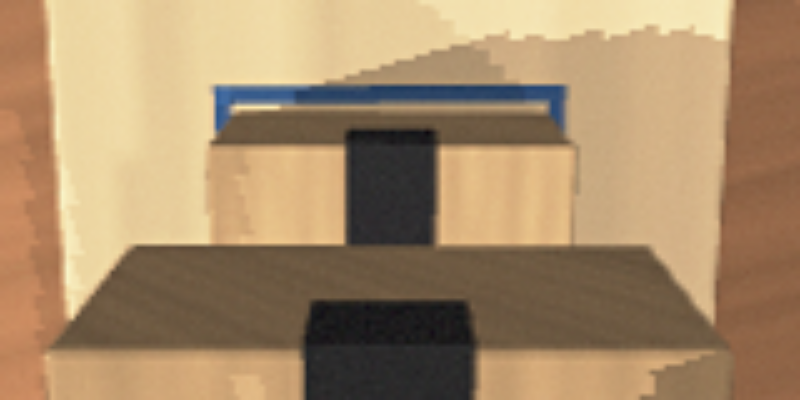

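move_arm([
  [0.0005,0.0005,0.03,0,0,0,-1],
  [0,0,0.02,0,0,0,-1],
  [0,0,0.01,0,0,0,-1],
  [0,0,0.005,0,0,0,-1],
  [0,0,0.001,0,0,0,-1],
  [0,0,0,0,0,0,-1],
  [0,0,0,0,0,0,-1],
])

```text
clock: 26.28
position: [0.5831, -0.2686, 0.0639]
ee_rot: [0.991, -0.135, 0.0, 0.0]
ft_force: [0.3, -0.0, -1.7]
grip_width: 0.643
```

```bash
python3 -c "
from h import *
go(.583,-.268,.062,-15.5)"
```

```text
t=26.27 at [ 0.5831 -0.2686  0.0639] yaw -15.5 tilt 0.1 tool delta [-0.0003 -0.0006  0.0019] wz -0.0 | delta in the turned axes [-0.0003 -0.0006  0.0019] rotvec fix [ 0.01 -0.06 -0.01] j [ 0.6   0.52 -0.32  1.58  0.18  1.07 -1.61] F [ 0.3 -0.  -1.7] grip 0.643
```

move_arm([
  [0,0,0.0015,0,0,0,-1],
  [0,0,0.0005,0,0,0,-1],
  [0,0,0,0,0,0,-1],
])

```text
clock: 26.65
position: [0.583, -0.2686, 0.0619]
ee_rot: [0.991, -0.135, 0.0, 0.0]
ft_force: [-1.9, 0.9, 4.6]
grip_width: 0.646
```

```bash
python3 -c "
from h import *
go(.583,-.268,.062,-15.5)"
```

```text
t=26.65 at [ 0.583  -0.2686  0.0619] yaw -15.5 tilt 0.0 tool delta [-0.0002 -0.0006 -0.0001] wz -0.0 | delta in the turned axes [-0.0002 -0.0006 -0.0001] rotvec fix [ 0.01 -0.03 -0.01] j [ 0.6   0.53 -0.32  1.58  0.18  1.07 -1.61] F [-1.9  0.9  4.6] grip 0.646
```

move_arm([
  [0,0,0,0,0,0,1],
  [0,0,0,0,0,0,1],
  [0,0,0,0,0,0,1],
  [0,0,-0.03,0,0,0,1],
  [0,0,-0.05,0,0,0,1],
  [0,0,-0.06,0,0,0,1],
  [0,0,-0.06,0,0,0,1],
  [0,0,-0.02,0,0,0,1],
  [0,0,0,0,0,0,1],
  [0,0,0,0,0,0,1],
])

```text
clock: 27.9
position: [0.5823, -0.2683, 0.2795]
ee_rot: [0.991, -0.135, -0.001, -0.0]
ft_force: [-0.1, -0.5, 0.2]
grip_width: 1.001
```

```bash
python3 -c "
from h import *
boxes('wrist','w14')
boxes('top','t14',hs=(.04,.052,.092))
go(.4475,-.030,.22,6.3)"
```

```text
wrist 0.04 [392. 219.] 2313 z 0.0399 [ 487.1 -406.7] [56.7 82.9] 6.2
wrist 0.04 [310. 259.] 1591 z 0.0397 [ 457.6 -284.3] [55.8 83.6] -7.0
wrist 0.092 [278. 187.] 3337 z 0.0918 [ 583.4 -270.1] [55.8 79.9] -15.5
top 0.04 [299. 242.] 532 z 0.0404 [447.8 -26.1] [55.8 80.9] 6.3
top 0.092 [132. 173.] 203 z 0.0904 [642.9 445.5] [50.4 54.8] 67.0
top 0.092 [385. 191.] 573 z 0.0923 [ 583.7 -265.4] [56.7 81.5] -15.9
t=28.00 at [ 0.5822 -0.2683  0.2793] yaw -15.5 tilt 0.2 tool delta [-0.1933 -0.1936  0.06  ] wz -21.8 | delta in the turned axes [-0.1077 -0.2517  0.0593] rotvec fix [ -0.05   0.16 -21.81] j [ 0.61  0.37 -0.34  1.32  0.12  1.47 -1.56] F [-0.1  0.3 -0.5] grip 0.999
```

View pics/w14.png

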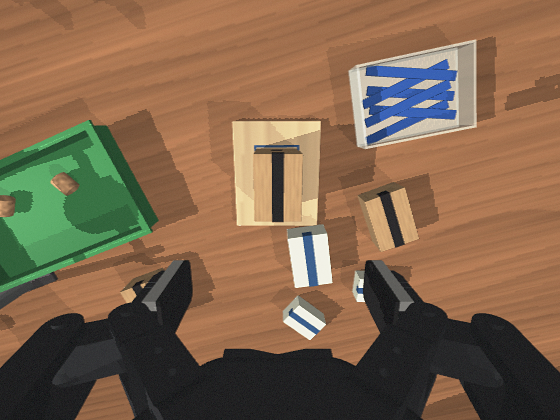

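move_arm([
  [0,0,0,0,0,-7.3,1],
  [0,0,0,0,0,-7.3,1],
  [0,0,0,0,0,-7.2,1],
  [-0.018,-0.042,0.01,0,0,0,1],
  [-0.02,-0.047,0.01,0,0,0,1],
  [-0.02,-0.047,0.01,0,0,0,1],
  [-0.02,-0.047,0.01,0,0,0,1],
  [-0.02,-0.047,0.01,0,0,0,1],
  [-0.0097,-0.0217,0.01,0,0,0,1],
  [0,0,0,0,0,0,1],
])

```text
clock: 29.25
position: [0.4469, -0.0289, 0.2202]
ee_rot: [0.998, 0.056, -0.001, 0.0]
ft_force: [-0.0, -1.0, -0.5]
grip_width: 1.0
```

move_arm([
  [0,0,0,0,0,0,1],
  [0,0,0,0,0,0,1],
])

```text
clock: 29.5
position: [0.4486, -0.031, 0.2213]
ee_rot: [0.999, 0.054, 0.0, -0.0]
ft_force: [0.1, -1.4, 0.6]
grip_width: 0.997
```

```bash
python3 -c "
from h import *
boxes('wrist','w15')
go(.4475,-.030,.01,6.3)"
```

```text
wrist 0.04 [498.  85.] 737 z 0.0404 [ 575.6 -246.6] [49.8 96.4] 18.5
wrist 0.04 [275. 190.] 3429 z 0.0397 [447.2 -29.8] [55.8 80.1] 6.2
wrist 0.052 [507.  85.] 992 z 0.0518 [ 576.2 -247.2] [51.5 96.3] 18.0
wrist 0.092 [543.  94.] 2642 z 0.0917 [ 569.8 -243.8] [40.9 86.4] 21.7
t=29.55 at [ 0.4485 -0.0309  0.2213] yaw 6.2 tilt 0.0 tool delta [-0.0009 -0.0009  0.2113] wz -0.1 | delta in the turned axes [-0.0009 -0.001   0.2113] rotvec fix [-0.02 -0.   -0.08] j [ 0.54 -0.02 -0.56  1.89 -0.01  1.28 -1.47] F [ 0.9  0.5 -0.1] grip 0.991
```

move_arm([
  [-0.001,-0.001,0.05,0,0,0,0.9],
  [0,0,0.05,0,0,0,0.9],
  [0,0,0.05,0,0,0,0.9],
  [0,0,0.035,0,0,0,0.9],
  [0,0,0.018,0,0,0,0.9],
  [0,0,0.006,0,0,0,0.9],
  [0,0,0,0,0,0,0.9],
  [0,0,0,0,0,0,0.9],
], force=60)

```text
clock: 30.55
position: [0.4478, -0.0294, 0.0132]
ee_rot: [0.998, 0.055, 0.001, 0.0]
ft_force: [0.1, -0.6, 0.6]
grip_width: 0.948
```

```bash
python3 -c "
from h import *
go(.4472,-.030,.01,6.2)"
```

```text
t=30.55 at [ 0.4478 -0.0294  0.0132] yaw 6.3 tilt 0.1 tool delta [-0.0007  0.0005  0.0032] wz 0.1 | delta in the turned axes [-0.0007  0.0005  0.0032] rotvec fix [ 0.03 -0.09  0.08] j [ 0.48  0.26 -0.55  2.1   0.19  0.82 -1.65] F [ 0.1 -0.6  0.6] grip 0.948
```

move_arm([
  [-0.0005,0.0005,0.003,0,0,0,0.9],
  [0,0,0,0,0,0,0.9],
  [0,0,0,0,0,0,-1],
  [0,0,0,0,0,0,-1],
  [0,0,0,0,0,0,-1],
  [0,0,0,0,0,0,-1],
  [0,0,0,0,0,0,-1],
])

```text
clock: 31.42
position: [0.4469, -0.0298, 0.0097]
ee_rot: [0.998, 0.055, 0.0, 0.0]
ft_force: [-1.8, -0.4, 4.6]
grip_width: 0.645
```

```bash
python3 -c "
from h import *
go(.583,-.2685,.17,-15.5)"
```

```text
t=31.43 at [ 0.4469 -0.0298  0.0097] yaw 6.3 tilt 0.0 tool delta [ 0.1092  0.2523 -0.1602] wz 21.8 | delta in the turned axes [ 0.195   0.1937 -0.1603] rotvec fix [ 1.000e-02 -3.000e-02  2.179e+01] j [ 0.48  0.26 -0.55  2.11  0.19  0.82 -1.65] F [-1.8 -0.4  4.6] grip 0.645
```

move_arm([
  [0,0,-0.02,0,0,0,-1],
  [0,0,-0.04,0,0,0,-1],
  [0,0,-0.04,0,0,7,-1],
  [0,0,-0.04,0,0,7.4,-1],
  [0,0,-0.02,0,0,7.4,-1],
  [0.03,0.03,0,0,0,0,-1],
  [0.035,0.035,0,0,0,0,-1],
  [0.035,0.035,0,0,0,0,-1],
  [0.035,0.035,0,0,0,0,-1],
  [0.03,0.03,0,0,0,0,-1],
], force=70)

```text
clock: 32.67
position: [0.5619, -0.2347, 0.1688]
ee_rot: [0.991, -0.135, -0.0, 0.0]
ft_force: [0.4, 0.5, -0.6]
grip_width: 0.642
```

move_arm([
  [0.02,0.018,0,0,0,0,-1],
  [0.01,0.0105,0,0,0,0,-1],
  [0,0,0,0,0,0,-1],
  [0,0,0,0,0,0,-1],
  [0,0,0,0,0,0,-1],
])

```text
clock: 33.3
position: [0.5827, -0.2673, 0.1697]
ee_rot: [0.991, -0.134, 0.0, -0.0]
ft_force: [0.4, 0.2, -1.0]
grip_width: 0.646
```

```bash
python3 -c "
from h import *
go(.583,-.2685,.102,-15.5)
p,d,c,W=cam('wrist');save('w16',p);save('c16',cv2.resize(p[140:220,200:360],None,fx=5,fy=5))
go(.583,-.2685,.102,-15.5)"
```

```text
t=33.30 at [ 0.5827 -0.2673  0.1697] yaw -15.4 tilt 0.0 tool delta [0.0006 0.0011 0.0677] wz 0.1 | delta in the turned axes [0.0006 0.0011 0.0677] rotvec fix [-0.   -0.02  0.06] j [ 0.65  0.43 -0.39  1.48  0.17  1.26 -1.6 ] F [ 0.4  0.2 -1. ] grip 0.646
t=33.35 at [ 0.5827 -0.2675  0.1697] yaw -15.4 tilt 0.0 tool delta [0.0005 0.0009 0.0677] wz 0.1 | delta in the turned axes [0.0005 0.0009 0.0677] rotvec fix [ 0.01 -0.02  0.05] j [ 0.65  0.43 -0.39  1.48  0.17  1.26 -1.59] F [ 0.1  0.4 -0.6] grip 0.641
```

View pics/w16.png

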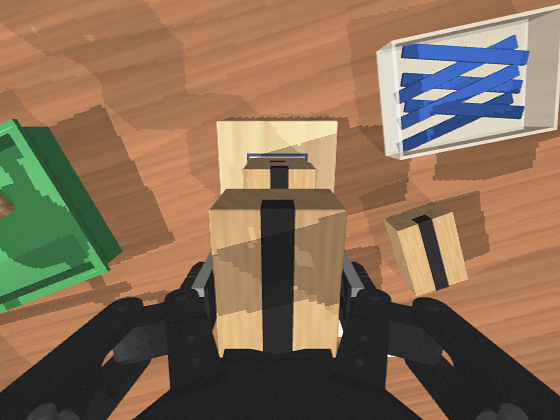

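View pics/c16.png

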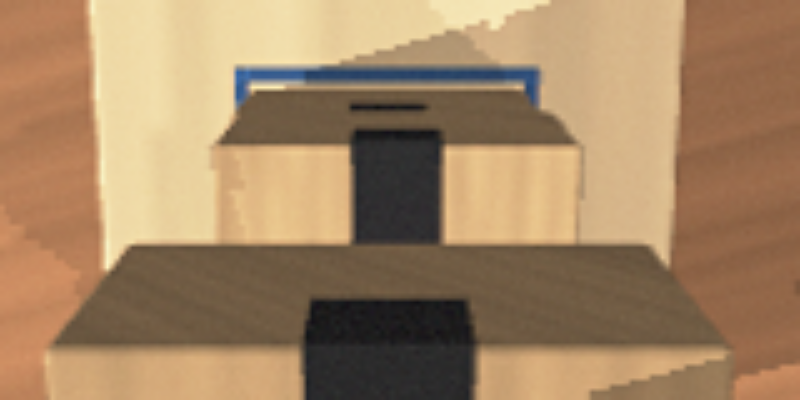

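move_arm([
  [0.0005,0.001,0.03,0,0,0,-1],
  [0,0,0.02,0,0,0,-1],
  [0,0,0.01,0,0,0,-1],
  [0,0,0.005,0,0,0,-1],
  [0,0,0.001,0,0,0,-1],
  [0,0,0,0,0,0,-1],
  [0,0,0,0,0,0,-1],
])

```text
clock: 34.22
position: [0.5833, -0.2696, 0.1039]
ee_rot: [0.991, -0.135, 0.0, 0.0]
ft_force: [1.0, 0.2, -0.8]
grip_width: 0.646
```

```bash
python3 -c "
from h import *
go(.583,-.2685,.1015,-15.5)"
```

```text
t=34.23 at [ 0.5833 -0.2696  0.1039] yaw -15.5 tilt 0.1 tool delta [-0.0006 -0.001   0.0024] wz -0.0 | delta in the turned axes [-0.0006 -0.001   0.0024] rotvec fix [ 0.01 -0.06 -0.01] j [ 0.65  0.49 -0.38  1.54  0.19  1.14 -1.61] F [ 1.   0.2 -0.8] grip 0.646
```

move_arm([
  [-0.0003,-0.0007,0.0012,0,0,0,-1],
  [0,0,0.0008,0,0,0,-1],
  [0,0,0,0,0,0,-1],
  [0,0,0,0,0,0,-1],
])

```text
clock: 34.72
position: [0.583, -0.2687, 0.1019]
ee_rot: [0.991, -0.135, 0.0, 0.0]
ft_force: [-2.4, 1.8, 5.4]
grip_width: 0.642
```

```bash
python3 -c "
from h import *
go(.583,-.2685,.1015,-15.5)"
```

```text
t=34.73 at [ 0.583  -0.2687  0.1019] yaw -15.5 tilt 0.0 tool delta [-0.0001 -0.0001  0.0004] wz -0.0 | delta in the turned axes [-0.0001 -0.0001  0.0004] rotvec fix [ 0.   -0.02 -0.01] j [ 0.65  0.49 -0.38  1.55  0.19  1.14 -1.61] F [-2.4  1.8  5.4] grip 0.642
```

move_arm([
  [0,0,0,0,0,0,1],
  [0,0,0,0,0,0,1],
  [0,0,0,0,0,0,1],
  [0,0,-0.03,0,0,0,1],
  [0,0,-0.05,0,0,0,1],
  [0,0,-0.06,0,0,0,1],
  [0,0,-0.05,0,0,0,1],
  [0,0,0,0,0,0,1],
  [0,0,0,0,0,0,1],
])

```text
clock: 35.85
position: [0.5827, -0.2687, 0.2906]
ee_rot: [0.991, -0.135, -0.0, -0.0]
ft_force: [-0.2, 0.5, -0.5]
grip_width: 1.0
```

```bash
python3 -c "
from h import *
boxes('wrist','w17')
boxes('top','t17',hs=(.04,.132))
go(.487,-.4055,.25,6.2)"
```

```text
wrist 0.04 [388. 217.] 2188 z 0.0398 [ 487.  -406.8] [56.8 82.7] 6.1
wrist 0.132 [277. 193.] 3873 z 0.1317 [ 583.7 -270.2] [55.8 80.3] -15.5
top 0.132 [388. 188.] 622 z 0.1319 [ 583.7 -265.9] [56.4 82.3] -15.6
t=35.95 at [ 0.5823 -0.2686  0.2896] yaw -15.5 tilt 0.1 tool delta [-0.0552  0.1574  0.0397] wz -21.7 | delta in the turned axes [-0.1096  0.1258  0.0396] rotvec fix [ -0.04   0.14 -21.71] j [ 0.65  0.38 -0.39  1.3   0.14  1.49 -1.57] F [ 1.2 -0.3 -0.2] grip 0.998
```

View pics/w17.png

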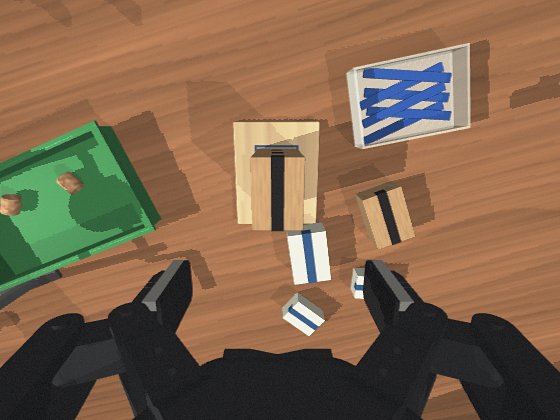

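move_arm([
  [0,0,0,0,0,-7.3,1],
  [0,0,0,0,0,-7.2,1],
  [0,0,0,0,0,-7.2,1],
  [-0.025,0.03,0,0,0,0,1],
  [-0.035,0.04,0.01,0,0,0,1],
  [-0.03,0.035,0.015,0,0,0,1],
  [-0.0196,0.0208,0.015,0,0,0,1],
  [0,0,0,0,0,0,1],
  [0,0,0,0,0,0,1],
])

```text
clock: 37.08
position: [0.4879, -0.4047, 0.2508]
ee_rot: [0.999, 0.054, -0.0, -0.001]
ft_force: [0.3, 0.2, -0.8]
grip_width: 0.997
```

```bash
python3 -c "
from h import *
boxes('wrist','w18',hs=(.04,))
go(.487,-.4045,.01,6.2)"
```

```text
wrist 0.04 [278. 185.] 2901 z 0.0397 [ 486.  -407.5] [55.8 80.4] 6.1
t=37.12 at [ 0.4884 -0.4044  0.2513] yaw 6.3 tilt 0.0 tool delta [-1.500e-03  1.000e-04  2.413e-01] wz 0.1 | delta in the turned axes [-0.0014 -0.      0.2413] rotvec fix [-0.04 -0.02  0.09] j [ 0.91  0.37 -0.38  1.39  0.14  1.41 -0.93] F [0.3 0.3 0. ] grip 0.997
```

View pics/w18.png

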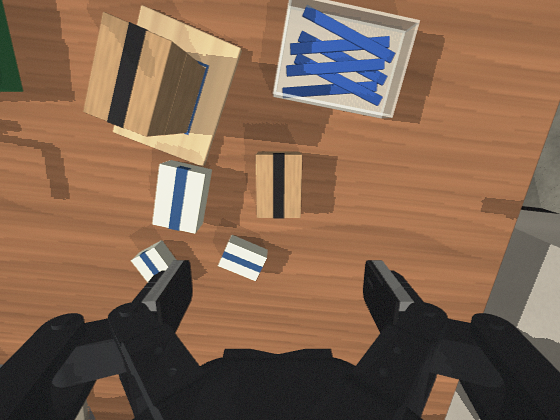

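move_arm([
  [-0.0015,0.0015,0.05,0,0,0,0.9],
  [0,0,0.05,0,0,0,0.9],
  [0,0,0.05,0,0,0,0.9],
  [0,0,0.05,0,0,0,0.9],
  [0,0,0.025,0,0,0,0.9],
  [0,0,0.01,0,0,0,0.9],
  [0,0,0.004,0,0,0,0.9],
  [0,0,0,0,0,0,0.9],
  [0,0,0,0,0,0,0.9],
], force=60)

```text
clock: 38.25
position: [0.4868, -0.4077, 0.0135]
ee_rot: [0.999, 0.054, 0.001, 0.001]
ft_force: [0.2, 0.1, -0.5]
grip_width: 0.95
```

```bash
python3 -c "
from h import *
go(.4865,-.406,.01,6.1)"
```

```text
t=38.25 at [ 0.4868 -0.4077  0.0135] yaw 6.2 tilt 0.1 tool delta [-0.0001 -0.0017  0.0035] wz 0.1 | delta in the turned axes [-0.0001 -0.0017  0.0035] rotvec fix [ 0.08 -0.07  0.1 ] j [ 0.89  0.58 -0.34  1.63  0.22  0.98 -0.99] F [ 0.2  0.1 -0.5] grip 0.950
```

move_arm([
  [0,-0.0015,0.003,0,0,0,0.9],
  [0,0,0,0,0,0,0.9],
  [0,0,0,0,0,0,-1],
  [0,0,0,0,0,0,-1],
  [0,0,0,0,0,0,-1],
  [0,0,0,0,0,0,-1],
  [0,0,0,0,0,0,-1],
])

```text
clock: 39.12
position: [0.4862, -0.406, 0.0097]
ee_rot: [0.999, 0.054, 0.0, 0.0]
ft_force: [-0.4, -0.3, 5.7]
grip_width: 0.649
```

```bash
python3 -c "
from h import *
go(.583,-.2685,.21,-15.5);p,d,c,W=cam('wrist');save('w19',p)"
```

```text
t=39.12 at [ 0.4862 -0.406   0.0097] yaw 6.2 tilt 0.0 tool delta [ 0.1111 -0.1262 -0.2003] wz 21.7 | delta in the turned axes [ 0.0565 -0.1584 -0.2003] rotvec fix [ 0.03 -0.03 21.69] j [ 0.89  0.58 -0.34  1.63  0.23  0.97 -1.  ] F [-0.4 -0.3  5.7] grip 0.649
```

View pics/w19.png

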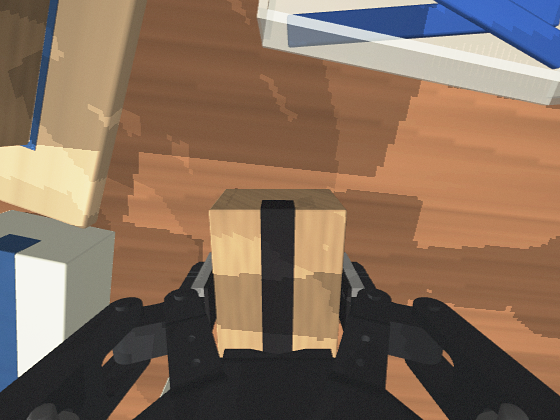

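Held squarely, same image edges as before (209..346 at row 209). Lift and carry over.

move_arm([
  [0,0,-0.02,0,0,0,-1],
  [0,0,-0.04,0,0,0,-1],
  [0,0,-0.05,0,0,0,-1],
  [0,0,-0.05,0,0,7,-1],
  [0,0,-0.04,0,0,7.3,-1],
  [0,0,0,0,0,7.4,-1],
  [0.013,-0.036,0,0,0,0,-1],
  [0.017,-0.047,0,0,0,0,-1],
  [0.015,-0.043,0,0,0,0,-1],
  [0.0115,-0.0324,0,0,0,0,-1],
], force=70)

```text
clock: 40.42
position: [0.5836, -0.2656, 0.2101]
ee_rot: [0.991, -0.134, 0.0, -0.0]
ft_force: [0.2, 0.1, -2.3]
grip_width: 0.643
```

move_arm([
  [0,0,0,0,0,0,-1],
  [0,0,0,0,0,0,-1],
  [0,0,0,0,0,0,-1],
])

```text
clock: 40.8
position: [0.582, -0.2696, 0.2095]
ee_rot: [0.991, -0.136, -0.0, 0.0]
ft_force: [-0.3, -0.2, -1.6]
grip_width: 0.64
```

```bash
python3 -c "
from h import *
p,d,c,W=cam('wrist');save('w20',p);save('c20',cv2.resize(p[140:220,200:360],None,fx=5,fy=5))
go(.583,-.2685,.142,-15.5)"
```

```text
t=40.85 at [ 0.5821 -0.2694  0.2095] yaw -15.6 tilt 0.0 tool delta [ 0.0006 -0.0012  0.0675] wz -0.1 | delta in the turned axes [ 0.0006 -0.0011  0.0675] rotvec fix [ 0.03  0.01 -0.11] j [ 0.65  0.41 -0.38  1.43  0.15  1.34 -1.58] F [-0.4  0.3 -1.8] grip 0.646
```

View pics/w20.png

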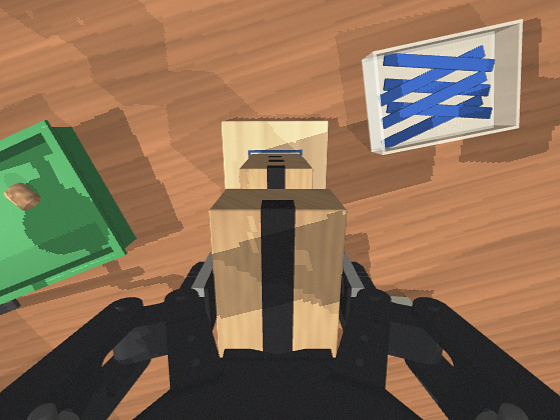

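View pics/c20.png

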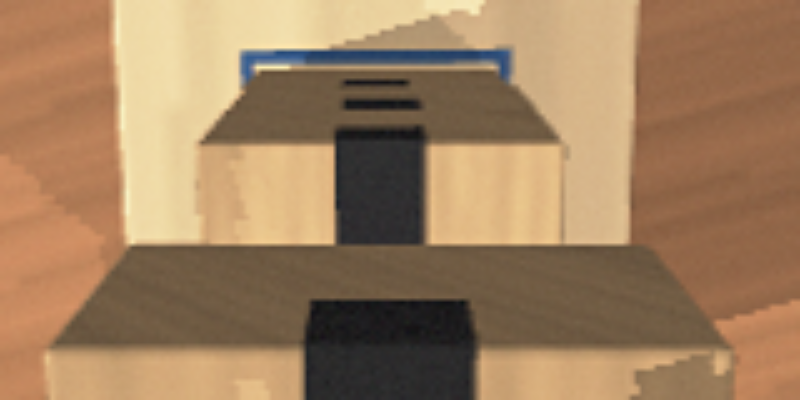

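move_arm([
  [0.0005,-0.001,0.03,0,0,0,-1],
  [0,0,0.02,0,0,0,-1],
  [0,0,0.01,0,0,0,-1],
  [0,0,0.004,0,0,0,-1],
  [0,0,0,0,0,0,-1],
  [0,0,0,0,0,0,-1],
])

```text
clock: 41.6
position: [0.584, -0.2675, 0.1462]
ee_rot: [0.991, -0.135, 0.001, 0.0]
ft_force: [0.1, -0.2, -1.8]
grip_width: 0.64
```

```bash
python3 -c "
from h import *
go(.583,-.2685,.1415,-15.5)"
```

```text
t=41.60 at [ 0.584  -0.2675  0.1462] yaw -15.5 tilt 0.1 tool delta [-0.0007  0.0012  0.0047] wz -0.0 | delta in the turned axes [-0.0007  0.0012  0.0047] rotvec fix [ 0.01 -0.07 -0.01] j [ 0.64  0.45 -0.38  1.5   0.17  1.22 -1.6 ] F [ 0.1 -0.2 -1.8] grip 0.640
```

move_arm([
  [-0.0005,0.001,0.003,0,0,0,-1],
  [0,0,0.0012,0,0,0,-1],
  [0,0,0,0,0,0,-1],
  [0,0,0,0,0,0,-1],
])

```text
clock: 42.1
position: [0.5829, -0.2685, 0.1417]
ee_rot: [0.991, -0.135, 0.0, 0.0]
ft_force: [-2.2, -0.6, 4.7]
grip_width: 0.644
```

```bash
python3 -c "
from h import *
go(.583,-.2685,.1415,-15.5)"
```

```text
t=42.10 at [ 0.5829 -0.2685  0.1417] yaw -15.5 tilt 0.0 tool delta [ 0.0001 -0.      0.0002] wz -0.0 | delta in the turned axes [ 0.0001 -0.      0.0002] rotvec fix [ 0.02 -0.04 -0.02] j [ 0.65  0.46 -0.38  1.51  0.17  1.21 -1.6 ] F [-2.2 -0.6  4.7] grip 0.644
```

move_arm([
  [0,0,0,0,0,0,1],
  [0,0,0,0,0,0,1],
  [0,0,0,0,0,0,1],
  [0,0,-0.03,0,0,0,1],
  [0,0,-0.05,0,0,0,1],
  [0,0,-0.06,0,0,0,1],
  [0,0,-0.02,0,0,0,1],
  [0,0,0,0,0,0,1],
  [0,0,0,0,0,0,1],
])

```text
clock: 43.22
position: [0.5824, -0.2681, 0.2995]
ee_rot: [0.991, -0.135, -0.001, -0.0]
ft_force: [0.0, -1.1, -0.5]
grip_width: 0.997
```

```bash
python3 -c "
from h import *
boxes('wrist','w21',hs=(.04,.172))
boxes('top','t21',hs=(.04,.172))
go(.457,-.2825,.26,-7)"
```

```text
wrist 0.172 [278. 199.] 4755 z 0.1717 [ 583.4 -269.9] [55.8 81. ] -15.6
top 0.172 [391. 185.] 648 z 0.1723 [ 583.4 -265.9] [56.6 81.7] -16.2
t=43.33 at [ 0.5823 -0.2681  0.2993] yaw -15.5 tilt 0.1 tool delta [-0.1168  0.0474  0.0396] wz -8.5 | delta in the turned axes [-0.1226  0.0296  0.0393] rotvec fix [-0.03  0.14 -8.5 ] j [ 0.64  0.37 -0.39  1.28  0.14  1.51 -1.57] F [-0.1  0.1 -0.2] grip 1.000
```

View pics/w21.png

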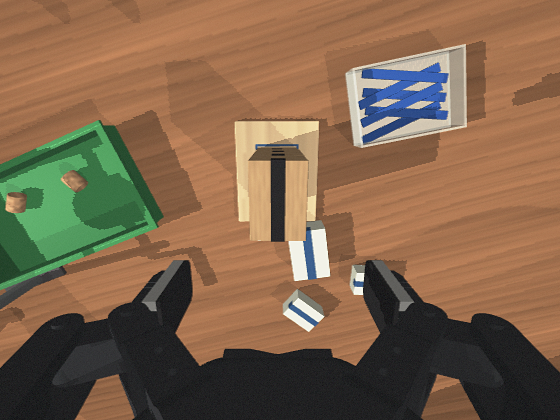

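move_arm([
  [0,0,0,0,0,-10.5,1],
  [0,0,0,0,0,-10.5,1],
  [0,0,0,0,0,-10.5,1],
  [0,0,0,0,0,-10.5,1],
  [0,0,0,0,0,-10.5,1],
  [0,0,0,0,0,-10.5,1],
  [0,0,0,0,0,-10.5,1],
  [0,0,0,0,0,-10.5,1],
  [0,0,0,0,0,-10.5,1],
  [0,0,0,0,0,0,1],
])

```text
clock: 44.58
position: [0.5825, -0.2683, 0.3]
ee_rot: [0.772, 0.636, -0.0, -0.001]
ft_force: [-1.1, 0.1, 0.1]
grip_width: 1.004
```

move_arm([
  [0,0,0,0,0,-10.5,1],
  [0,0,0,0,0,-10.5,1],
  [0,0,0,0,0,-10.5,1],
  [0,0,0,0,0,-10.5,1],
  [0,0,0,0,0,-10.5,1],
  [0,0,0,0,0,-10.5,1],
  [0,0,0,0,0,-10.5,1],
  [0,0,0,0,0,-10.5,1],
  [0,0,0,0,0,-10,1],
  [0,0,0,0,0,0,1],
])

```text
clock: 45.82
position: [0.5826, -0.2682, 0.3005]
ee_rot: [0.064, 0.998, 0.0, -0.0]
ft_force: [0.8, -0.1, -0.9]
grip_width: 0.997
```

```bash
python3 -c "
from h import *
go(.457,-.2825,.26,-7)
boxes('wrist','w22',hs=(.04,.172))
print(np.array(viewer.calibration('wrist')['T_tool_cam']).round(3))"
```

```text
t=45.83 at [ 0.5826 -0.2682  0.3005] yaw 172.7 tilt 0.1 tool delta [ 0.1228 -0.0301  0.0406] wz -0.3 | delta in the turned axes [ 0.123  -0.0295  0.0405] rotvec fix [ 0.03 -0.04 -0.28] j [ 0.97  0.48 -0.9   1.26  0.37  1.56  1.57] F [ 0.8 -0.1 -0.9] grip 0.997
wrist 0.172 [278. 200.] 4705 z 0.1717 [ 582.9 -269.4] [55.7 81.4] -15.6
[[ 0.    -0.958 -0.285  0.072]
 [ 1.     0.001 -0.001 -0.001]
 [ 0.001 -0.285  0.958 -0.142]
 [ 0.     0.     0.     1.   ]]
```

View pics/w22.png

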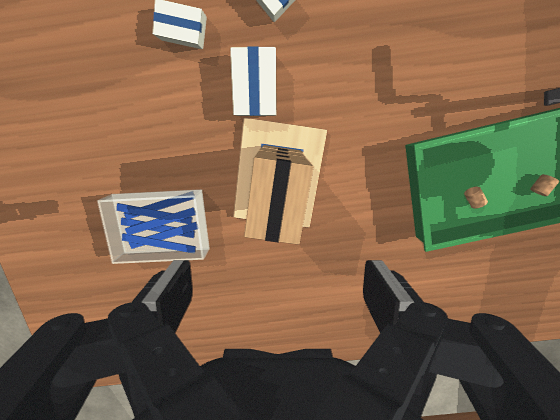

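move_arm([
  [0.03,-0.007,0,0,0,0,1],
  [0.04,-0.01,0,0,0,0,1],
  [0.035,-0.008,0.01,0,0,0,1],
  [0.018,-0.0045,0.03,0,0,-0.3,1],
  [0,0,0,0,0,0,1],
  [0,0,0,0,0,0,1],
  [0,0,0,0,0,0,1],
])

```text
clock: 46.75
position: [0.4585, -0.2821, 0.2621]
ee_rot: [0.059, 0.998, -0.0, 0.001]
ft_force: [-0.1, -0.3, 1.0]
grip_width: 0.996
```

Run:
```python
from h import *
p,d,c,W=cam('wrist');save('w23',p);P=pts(d,c,W)
m=(abs(P[...,2]-.04)<.006);k,l,s,ce=cv2.connectedComponentsWithStats(m.astype(np.uint8),connectivity=4)
for i in range(1,k):
    if s[i,4]>800: vv,uu=np.nonzero(l==i);print(ce[i].round(),s[i,4],np.median(P[l==i][:,2]).round(4),*rectpose(ray(c,W,np.c_[uu,vv],.04)))
go(.457,-.2825,.01,-7)
```

```text
[277. 179.] 2758 0.0397 [ 455.8 -283.3] [55.7 80.6] -7.5
[477. 249.] 1593 0.0441 [615.2   4.4] [129.4 161.5] -83.6
t=46.80 at [ 0.4583 -0.2821  0.2619] yaw 173.3 tilt 0.1 tool delta [ 0.0016 -0.0006  0.2519] wz 0.3 | delta in the turned axes [ 0.0012 -0.0005  0.2519] rotvec fix [0.01 0.08 0.31] j [ 1.29  0.24 -0.95  1.61  0.19  1.4   1.78] F [-0.6 -0.7  0.7] grip 1.003
```

View pics/w23.png

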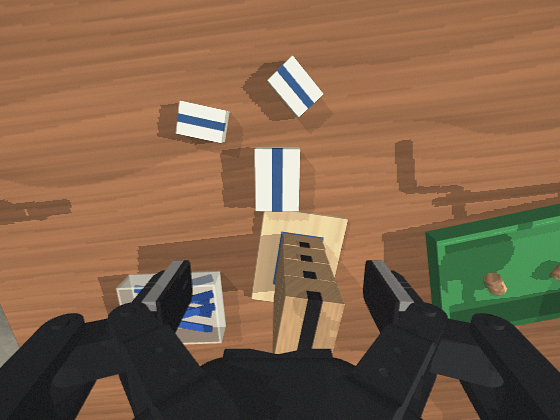

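move_arm([
  [0.0018,0,0.05,0,0,0.7,0.9],
  [0,0,0.05,0,0,0,0.9],
  [0,0,0.05,0,0,0,0.9],
  [0,0,0.05,0,0,0,0.9],
  [0,0,0.03,0,0,0,0.9],
  [0,0,0.012,0,0,0,0.9],
  [0,0,0.005,0,0,0,0.9],
  [0,0,0,0,0,0,0.9],
  [0,0,0,0,0,0,0.9],
], force=60)

```text
clock: 47.92
position: [0.456, -0.2828, 0.0152]
ee_rot: [0.065, 0.998, -0.001, 0.001]
ft_force: [-0.7, 0.2, 0.8]
grip_width: 0.948
```

```bash
python3 -c "
from h import *
go(.4565,-.2825,.01,-7.4)"
```

```text
t=47.92 at [ 0.456  -0.2828  0.0152] yaw 172.6 tilt 0.1 tool delta [-0.0005  0.0003  0.0052] wz -0.0 | delta in the turned axes [-0.0005  0.0003  0.0052] rotvec fix [-0.06  0.09 -0.02] j [ 1.16  0.51 -0.82  1.87  0.45  0.95  1.57] F [-0.7  0.2  0.8] grip 0.948
```

move_arm([
  [0,0,0.005,0,0,0,0.9],
  [0,0,0,0,0,0,0.9],
  [0,0,0,0,0,0,-1],
  [0,0,0,0,0,0,-1],
  [0,0,0,0,0,0,-1],
  [0,0,0,0,0,0,-1],
  [0,0,0,0,0,0,-1],
])

```text
clock: 48.8
position: [0.4556, -0.2825, 0.0095]
ee_rot: [0.065, 0.998, -0.0, 0.0]
ft_force: [-0.8, 0.4, 6.3]
grip_width: 0.644
```

```bash
python3 -c "
from h import *
go(.583,-.2685,.25,-15.5);p,d,c,W=cam('wrist');save('w24',p)"
```

```text
t=48.80 at [ 0.4556 -0.2825  0.0095] yaw 172.6 tilt 0.0 tool delta [-0.1247  0.0302 -0.2405] wz 8.1 | delta in the turned axes [-0.1191  0.0475 -0.2405] rotvec fix [-0.02  0.03  8.09] j [ 1.15  0.52 -0.81  1.88  0.46  0.94  1.57] F [-0.8  0.4  6.3] grip 0.644
```

View pics/w24.png

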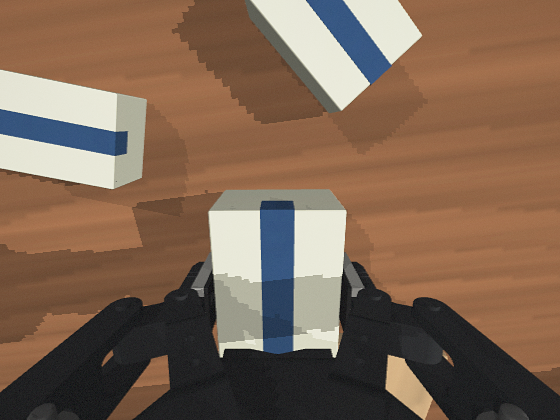

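move_arm([
  [0,0,-0.02,0,0,0,-1],
  [0,0,-0.04,0,0,0,-1],
  [0,0,-0.05,0,0,0,-1],
  [0,0,-0.05,0,0,0,-1],
  [0,0,-0.05,0,0,0,-1],
  [0,0,-0.03,0,0,4,-1],
  [0,0,0,0,0,4.1,-1],
  [0,0,0,0,0,0,-1],
], force=70)

```text
clock: 49.85
position: [0.4552, -0.2819, 0.2499]
ee_rot: [0.134, 0.991, -0.0, 0.0]
ft_force: [0.5, 0.2, -1.9]
grip_width: 0.646
```

```bash
python3 -c "
from h import *
go(.583,-.2685,.25,-15.5)"
```

```text
t=49.85 at [ 0.4552 -0.2819  0.2499] yaw 164.5 tilt 0.0 tool delta [-1.196e-01  4.700e-02 -1.000e-04] wz 0.0 | delta in the turned axes [-1.195e-01  4.710e-02 -1.000e-04] rotvec fix [-0.03  0.02  0.05] j [ 1.28  0.23 -0.93  1.63  0.19  1.37  1.63] F [ 0.5  0.2 -1.9] grip 0.646
```

move_arm([
  [-0.025,0.01,0,0,0,0,-1],
  [-0.035,0.014,0,0,0,0,-1],
  [-0.035,0.013,0,0,0,0,-1],
  [-0.018,0.007,0,0,0,0,-1],
  [-0.0065,0.0031,0,0,0,0,-1],
  [0,0,0,0,0,0,-1],
  [0,0,0,0,0,0,-1],
  [0,0,0,0,0,0,-1],
])

```text
clock: 50.85
position: [0.5824, -0.2694, 0.2494]
ee_rot: [0.135, 0.991, -0.0, 0.0]
ft_force: [-0.6, -0.2, -1.9]
grip_width: 0.643
```

```bash
python3 -c "
from h import *
p,d,c,W=cam('wrist');save('w25',p);save('c25',cv2.resize(p[140:220,200:360],None,fx=5,fy=5))
go(.583,-.2685,.182,-15.5)"
```

```text
t=50.90 at [ 0.5826 -0.2693  0.2494] yaw 164.5 tilt 0.0 tool delta [-0.0002  0.001   0.0674] wz -0.0 | delta in the turned axes [-0.0002  0.0009  0.0674] rotvec fix [-0.04  0.01 -0.04] j [ 0.98  0.5  -0.89  1.35  0.39  1.47  1.41] F [-0.2  0.1 -1.7] grip 0.643
```

View pics/c25.png

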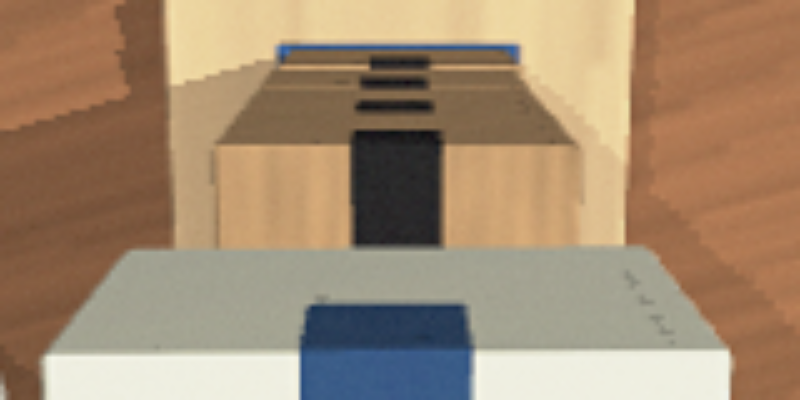

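View pics/w25.png

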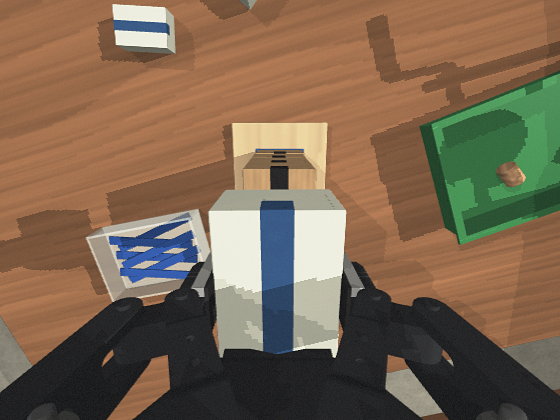

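move_arm([
  [0.0005,0.0012,0.03,0,0,0,-1],
  [0,0,0.02,0,0,0,-1],
  [0,0,0.01,0,0,0,-1],
  [0,0,0.004,0,0,0,-1],
  [0,0,0,0,0,0,-1],
  [0,0,0,0,0,0,-1],
  [0,0,0,0,0,0,-1],
])

```text
clock: 51.78
position: [0.5832, -0.2676, 0.1856]
ee_rot: [0.135, 0.991, -0.0, 0.0]
ft_force: [0.0, -0.0, -1.5]
grip_width: 0.641
```

```bash
python3 -c "
from h import *
go(.5826,-.2683,.1815,-15.5)"
```

```text
t=51.77 at [ 0.5832 -0.2676  0.1856] yaw 164.5 tilt 0.0 tool delta [ 0.0004 -0.0008  0.0041] wz -0.0 | delta in the turned axes [ 0.0003 -0.0008  0.0041] rotvec fix [-0.01  0.04 -0.01] j [ 0.98  0.54 -0.88  1.44  0.42  1.35  1.39] F [ 0.  -0.  -1.5] grip 0.641
```

move_arm([
  [0.0003,-0.0006,0.002,0,0,0,-1],
  [0,0,0.0015,0,0,0,-1],
  [0,0,0,0,0,0,-1],
  [0,0,0,0,0,0,-1],
])

```text
clock: 52.28
position: [0.5825, -0.2681, 0.1816]
ee_rot: [0.135, 0.991, -0.0, 0.0]
ft_force: [0.5, -0.0, -1.1]
grip_width: 0.642
```

```bash
python3 -c "
from h import *
go(.5826,-.2683,.1815,-15.5)"
```

```text
t=52.27 at [ 0.5825 -0.2681  0.1816] yaw 164.5 tilt 0.0 tool delta [-0.0002 -0.0001  0.0001] wz -0.0 | delta in the turned axes [-0.0002 -0.0001  0.0001] rotvec fix [-0.    0.   -0.01] j [ 0.98  0.54 -0.88  1.44  0.42  1.35  1.39] F [ 0.5 -0.  -1.1] grip 0.642
```

move_arm([
  [0,0,0.0006,0,0,0,-1],
  [0,0,0,0,0,0,-1],
])

```text
clock: 52.52
position: [0.5826, -0.2681, 0.1816]
ee_rot: [0.135, 0.991, -0.0, 0.0]
ft_force: [-2.7, -0.0, 5.6]
grip_width: 0.645
```

move_arm([
  [0,0,0,0,0,0,1],
  [0,0,0,0,0,0,1],
  [0,0,0,0,0,0,1],
  [0,0,-0.03,0,0,0,1],
  [0,0,-0.05,0,0,0,1],
  [0,0,-0.05,0,0,0,1],
  [0,0,0,0,0,0,1],
  [0,0,0,0,0,0,1],
])

```text
clock: 53.52
position: [0.5824, -0.268, 0.3104]
ee_rot: [0.135, 0.991, -0.0, -0.0]
ft_force: [-0.4, 0.1, -0.6]
grip_width: 1.001
```

Run:
```python
from h import *
p,d,c,W=cam('wrist');save('w26',p)
P=pts(d,c,W)
m=(abs(P[...,2]-.212)<.006);k,l,s,ce=cv2.connectedComponentsWithStats(m.astype(np.uint8),connectivity=4)
for i in range(1,k):
    if s[i,4]>800: vv,uu=np.nonzero(l==i);print(ce[i].round(),s[i,4],np.median(P[l==i][:,2]).round(4),*rectpose(ray(c,W,np.c_[uu,vv],.212)))
p,d,c,W=cam('scene');save('s26',cv2.resize(p[170:330,100:360],None,fx=3,fy=3))
```

```text
[278. 209.] 5807 0.2116 [ 583.3 -269.1] [55.7 81. ] -15.0
```

View pics/w26.png

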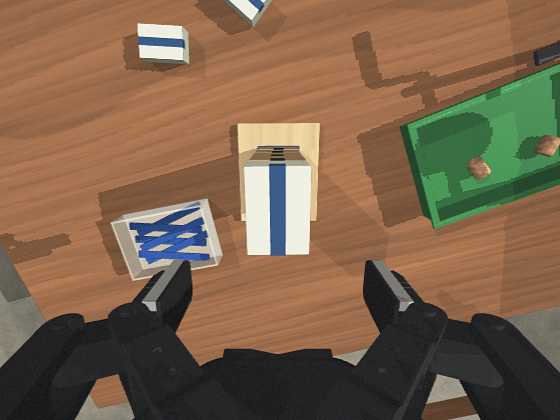

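View pics/s26.png

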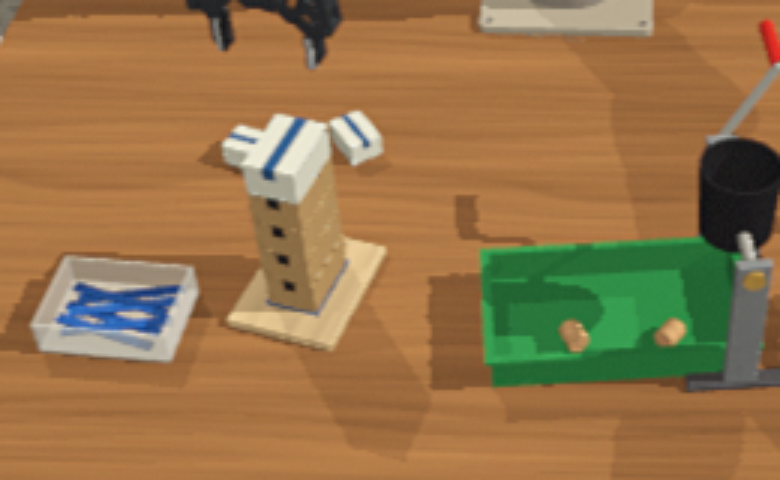

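```bash
python3 -c "
from h import *
o=manip.get_obs();print(o['clock'],o['ft_force'].round(1))
print(manip.hand_in())"
```

```text
53.625 [ 0.1 -0.9  0.1]
the job is handed in; nothing more can be done
None
```

The job is done and handed in at about 54 s of the 210 s limit.

**What I did, in order:** I took the brown carton out of the tray and set it on the blue outline. Then I swung the lever over to its stop (about 2.4 rad) and both corks fell into the tray. I swung it back to upright, then stacked the other three brown cartons and put the large white carton on top. One brown carton was knocked about 4 cm aside partway through, so I measured it again before gripping it.

**What the last checks showed:**
- **Column:** The white carton's top is at 0.2116 m, against 0.212 expected for five cartons on the board. Every layer measured within about 1 mm of the others. The column is turned about -15 to -15.5°, against -15.3° for the outline.
- **Corks and pot:** Two corks are in the tray and the pot looked empty. The handle is within 0.5 mm of where it started.
- **Other items:** In the last views, the tub and the two small white cartons looked unmoved. I last saw the bottle and plant, also in place, when I released the lever. The gripper was clear of everything at hand-in.

**Disagreements:** The top and wrist cameras differed by about 3–4 mm in y, so I placed the cartons using the wrist camera and the tool position. By the wrist camera, the column's centre is about 1.5 mm off the outline's centre along x, inside the 3 mm margin.

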